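Pack the field sampling case

ROBOT

A 6-joint arm with a two-finger parallel gripper is mounted at the origin on the work surface. World frame = base frame: x ahead of the robot, y to its left, z up, the work surface at z = 0. Lengths are in m, angles in degrees, forces in N, time in s.
With the tool pointing down it reaches from about 0.4 to 0.825 m from the base axis. Payload 7 kg.
Tool frame: the origin (TCP) lies at the very end of the fingers, on their centre line; the grasp point (between the pads) lies 19 mm behind it (ctrl.grip_point_offset is the distance from the TCP to the grasp point, in m); x points along the fingers, z is the direction in which the jaws open and shut, and the axes are right-handed (so a half turn about x gives the same grasp; the last joint's range is limited). The gripper opens to 88 mm and grips with 3 to 60 N. Pads are 19 mm wide; open, the fingers measure 130 mm over their backs; the gripper's body (78 mm by 193 mm) begins 47 mm behind the grasp point.
Start: joints at [93.57, 20.546, 0.682, 0, -70.136, -16.507], TCP at [0.151, 0.658, 0.227] pointing down, gripper open.
Joint ranges: [-176.03, 176.03], [-82.01, 121.73], [-58.28, 71.71], [-173.87, 95.51], [-174.79, -0.11], [-173.66, 173.66]. Speed limits (degrees/s): [136.94, 136.94, 172.46, 180, 180, 180].

INTERFACE

Orientations are given as [roll, pitch, yaw] about the fixed x, y, z axes, in that order (R = Rz(yaw) Ry(pitch) Rx(roll)).
In Python, from plant import get_obs, snapshot, calibration, close_job, ctrl gives the robot as it stands.
- The arm moves only by the tool move_arm, never from a script. Its argument "commands" is a list that holds one entry, the list of rows, each a list of 4 numbers: the shift along the tool's x, y, z in cm, then the turn about the tool's x in rad. In form: [[[dx, dy, dz, spin], ...]]. A call has 1 to 8 rows; each row shifts and turns the commanded pose from where the row before left it, along the tool's axes as they then stand; what a row does not reach is not made up. A row lasts 1/10 s, in which the tool goes at most 50 mm and 8.59 degrees, less where a joint would pass 70% of its speed; a pose out of reach is approached as far as the arm can. A call with a gripper value outside its range is refused whole. "jaw" is the finger opening in cm, from 0 to 8.76, set as the call begins (left out, the last holds). The fingers move at their own pace and stop on an object; the grip force is fixed at half the most. Time passes only in rows, so rows that do not move let the fingers close. It gives the time, the measured TCP pose, the force and the opening at its end, in the units of the state.
- get_obs(): the state, without advancing time (a new reading comes with each control period).
- snapshot(name): name is "side" or "top"; returns (picture, depth): 480x640x3 uint8, red, green, blue; 480x640 float32, m along the optical axis (not along the pixel's ray), 0 where there is no reading.
- calibration(name): a dict with "mtx" (3x3 intrinsics, pixels), "T" (4x4, takes a point from camera to world coordinates). Camera axes: x right, y up, looking along -z (the intrinsics and any distortion apply to the point x, -y, -z); pixel columns grow to the right and rows downward; lengths in m; the calibration is good to about 2 mm. A picture is of the moment at which its call begins. calibration takes no time and is no camera call.
- close_job(): hands the job in, once; it reports no verdict.
The state is a dict: "clock": time; "joint_pos": joint angles; "qvel": joint speeds; "tau": joint torques, N m; "tool_pos": TCP position; "orientation": TCP orientation; "force": force on the tool from outside, world axes, zero at the start; "moment": the same for the moment, N m; "opening": finger opening in m.
Only numpy, scipy, OpenCV 4.12 (cv2) and the standard library are available. Lean on these libraries where they do the work, as an engineer would, in place of code of your own. Each camera call takes 0.05 s, during which the arm holds its last target. There are 200 camera calls.

TASK

Get the blue sampling case ready for the next round: first lift the two spent cloudy jars (black caps) out of it and stand them in the white wash tray. Then pack every red-capped amber jar on the bench, both white square bottles and the grey probe box upright into the case, bottles and jars two abreast and the probe box across the width, and finally slide the orange clamp plate up until the whole load is snug from end to end. Handle the jars gently, because their glass cracks if they are gripped with more than 20 N, and leave the beaker, brass weight and green flask where they stand.

Things in the scene. Friction and masses are not known exactly. Their poses are not given: they have to be found in the camera images.
- case_floor (a point): Fixed open blue case; this point is the centre of its inner floor, 5 mm above the bench; z up. Inside it is 108 mm wide (its x, from -54 to 54 mm) and 224 mm long (its y, from -112 to 112 mm); walls 5 mm thick, their tops 40 mm above the inner floor. A clamp plate at its -y end takes up part of the length. Load of 34 mm (probe box) plus 50 mm for each row of two.
- clamp (a joint): How far the orange clamp plate has slid along the case's +y, in m (0 = fully back at the -y end, 0.13 = furthest forward). The plate is 10 mm thick, spans the width and reaches 54 mm above the bench. Its load side lies at y = -0.102 + joint in the frame of case_floor. It stays where it is left; sliding friction about 2 N.
- clamp_tab (a point): Grip tab on top of the clamp plate: a black block 40 mm long (along the case's x), 12 mm thick (along the case's y), from 54 to 90 mm above the bench; the point is at its middle across, 76 mm above the bench. Moves with the plate. Push it from behind (the -y side) with closed fingers, or grip it by the ends of its 40 mm length. Pushing a loose load together takes up to about 15 N.
- square1_c (a point): White plastic square bottle with a blue cap. Square body 50 mm across and 56 mm high, and on top of it a square blue cap, 24 mm across, from 58 to 86 mm above its underside: grip it there. The point is on its axis 43 mm above the underside; z up along the axis. x and y are square to the sides of body and cap. Mass 0.11 to 0.22 kg.
- square2_c (a point): White plastic square bottle with a blue cap. Square body 50 mm across and 56 mm high, and on top of it a square blue cap, 24 mm across, from 58 to 86 mm above its underside: grip it there. The point is on its axis 43 mm above the underside; z up along the axis. x and y are square to the sides of body and cap. Mass 0.11 to 0.22 kg.
- probebox_c (a point): Grey plastic probe storage box, 96 mm (its x) by 34 mm (its y) by 56 mm high, with a yellow grip ridge on top, 40 mm long (x) and 14 mm thick (y), from 56 to 86 mm above the underside: grip it there, closing along y. The point is on the middle axis 43 mm above the underside. Mass 0.13 to 0.25 kg.
- jar1_c (a point): Amber glass jar with a red cap; may be absent. Round body 50 mm across and 56 mm high, and on top of it a round red screw cap, 24 mm across, from 58 to 86 mm above its underside: grip it there. The point is on its axis 43 mm above the underside; z up along the axis. Mass 0.1 to 0.2 kg. The glass cracks if it or its cap is gripped with more than 20 N (that is 20 N at each finger, 40 N in all); a grip of about 8 N holds it.
- jar2_c (a point): Amber glass jar with a red cap; may be absent. Round body 50 mm across and 56 mm high, and on top of it a round red screw cap, 24 mm across, from 58 to 86 mm above its underside: grip it there. The point is on its axis 43 mm above the underside; z up along the axis. Mass 0.1 to 0.2 kg. The glass cracks if it or its cap is gripped with more than 20 N (that is 20 N at each finger, 40 N in all); a grip of about 8 N holds it.
- jar3_c (a point): Amber glass jar with a red cap; may be absent. Round body 50 mm across and 56 mm high, and on top of it a round red screw cap, 24 mm across, from 58 to 86 mm above its underside: grip it there. The point is on its axis 43 mm above the underside; z up along the axis. Mass 0.1 to 0.2 kg. The glass cracks if it or its cap is gripped with more than 20 N (that is 20 N at each finger, 40 N in all); a grip of about 8 N holds it.
- jar4_c (a point): Amber glass jar with a red cap; may be absent. Round body 50 mm across and 56 mm high, and on top of it a round red screw cap, 24 mm across, from 58 to 86 mm above its underside: grip it there. The point is on its axis 43 mm above the underside; z up along the axis. Mass 0.1 to 0.2 kg. The glass cracks if it or its cap is gripped with more than 20 N (that is 20 N at each finger, 40 N in all); a grip of about 8 N holds it.
- spent1_c (a point): Spent jar of cloudy glass with a black cap, standing in the case at the start. Round body 50 mm across and 56 mm high, and on top of it a round black cap, 24 mm across, from 58 to 86 mm above its underside: grip it there. The point is on its axis 43 mm above the underside; z up along the axis. Mass about 0.14 kg. It cracks like the amber jars if gripped with more than 20 N.
- spent2_c (a point): Spent jar of cloudy glass with a black cap, standing in the case at the start. Round body 50 mm across and 56 mm high, and on top of it a round black cap, 24 mm across, from 58 to 86 mm above its underside: grip it there. The point is on its axis 43 mm above the underside; z up along the axis. Mass about 0.14 kg. It cracks like the amber jars if gripped with more than 20 N.
- tray_floor (a point): Fixed white wash tray, 130 by 130 mm outside, walls 4 mm thick and 30 mm high from the bench; the point is the centre of its inner floor, 4 mm above the bench; x and y along its sides, z up.
- beaker: Bystander: glass beaker, 52 mm across, 65 mm high; origin at the centre of its underside.
- weight: Bystander: brass calibration weight, 28 mm across, 40 mm high; origin at the centre of its underside.
- flask: Bystander: green glass flask, 44 mm across, 70 mm high; origin at the centre of its underside.

How it is judged:
By the outcome, as a careful person would: the job done as asked, in the order asked, and still so for the second after the job is handed in, with the robot touching nothing.
Of jar1, jar2, jar3, jar4 only 2 to 4 are there at a start; the rules pass over those that are not, and their reading is None.
At some moment in a run one of square1, square2, jar1, jar2, jar3, jar4 may be knocked a few centimetres aside while the robot is not near it.
It also fails if it takes over 210 s, if anything falls off the work surface, if the arm or the gripper's body presses on something with over 40 N, if the wrist force passes 120 N, or if a joint passes its speed limit or range.

## Working session

There is one attempt and no reset: what is moved stays moved. The work goes in short steps, Python scripts to look and compute and a tool call to move; the robot and the scene stay as the last step left them, time stands still between calls to the robot, and variables do not carry over. Pictures are saved under pics/ and viewed, about 12 in all and at most 16, crops included, and the job is handed in when it is done.

Besides the shell and the picture viewer there is one more tool, called after ">>>" by a JSON object that holds its "method" and its "body", one argument or row to a line. move_arm: Moves the arm, as the interface text tells. Its arguments: {"type":"object","properties":{"commands":{"type":"array"},"jaw":{"type":"number"}},"required":["commands"]}

```bash
ls; mkdir -p pics; cat > h.py <<'E'
import numpy as np, cv2
from plant import get_obs, snapshot, calibration, close_job, ctrl
def shot(name,fn=None):
    p,d=snapshot(name)
    if fn: cv2.imwrite('pics/'+fn+'.png',p[:,:,::-1])
    return p,d
def ray(name,u,v):
    c=calibration(name);K=np.array(c['mtx']);T=np.array(c['T'])
    dist=np.array(c.get('dist',np.zeros(5)),float)
    q=cv2.undistortPoints(np.array([[[u,v]]],float),K,dist)[0,0]
    return T[:3,3],T[:3,:3]@np.array([q[0],-q[1],-1.])
def onplane(name,u,v,z):
    o,r=ray(name,u,v); return o+r*(z-o[2])/r[2]
E
python3 - <<'E'
from h import *
print([ (a,getattr(ctrl,a)) for a in dir(ctrl) if a[0]!='_'])
print(get_obs())
for n in('side','top'):
    print(n,calibration(n)); shot(n,n+'0')
E
```

```text
pics
[('PlanningError', <class 'plant.PlanningError'>), ('grip_point_offset', 0.0188)]
{'clock': 0.0, 'joint_pos': array([ 9.35706814e+01,  2.05887817e+01,  6.33380660e-01, -2.06652478e-02,
       -7.01364911e+01, -1.65064142e+01]), 'qvel': array([ 0.0561936 , -0.00129804, -0.01881752,  0.00674252,  0.01589684,
        0.04058647]), 'tau': array([ 4.82715659e-04, -5.82709765e+01,  2.93049985e+01,  6.99693114e+00,
        6.85519277e-03, -1.65815354e-04]), 'tool_pos': array([0.15102377, 0.65737443, 0.22564795]), 'orientation': array([  4.57087792,  89.90607617, -98.37189219]), 'force': array([ 0.84099788, -0.11818235, -0.52821748]), 'moment': array([ 0.02930835, -0.04191344,  0.04418795]), 'opening': 0.08785937912336264}
side {'mtx': array([[539.18145634,   0.        , 318.7414992 ],
       [  0.        , 539.18145634, 243.44388956],
       [  0.        ,   0.        ,   1.        ]]), 'T': array([[ 0.67329744,  0.50447022, -0.54053709,  0.05658056],
       [-0.73936707,  0.45679073, -0.49464994, -0.46629345],
       [-0.00262383,  0.73270187,  0.6805447 ,  0.72151489],
       [ 0.        ,  0.        ,  0.        ,  1.        ]])}
top {'mtx': array([[572.79998432,   0.        , 320.56492449],
       [  0.        , 572.79998432, 237.61826017],
       [  0.        ,   0.        ,   1.        ]]), 'T': array([[ 6.68220270e-02,  9.68408343e-01, -2.40250073e-01,
         3.14268608e-01],
       [-9.97764911e-01,  6.48552854e-02, -1.60927083e-02,
         1.72577090e-03],
       [-2.82590737e-06,  2.40788440e-01,  9.70577625e-01,
         1.20957465e+00],
       [ 0.00000000e+00,  0.00000000e+00,  0.00000000e+00,
         1.00000000e+00]])}
```

View pics/top0.png

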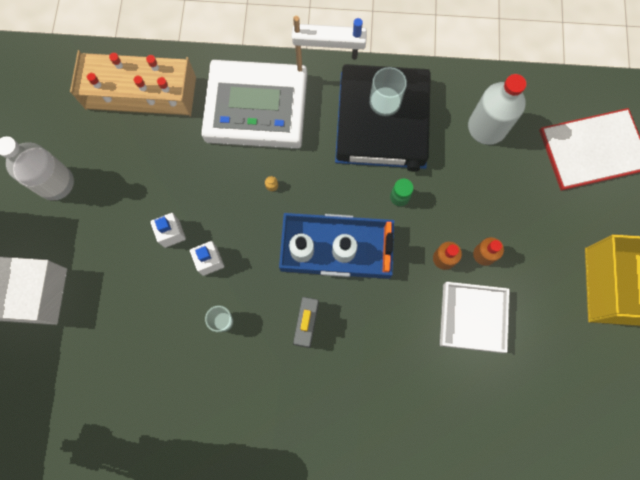

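View pics/side0.png

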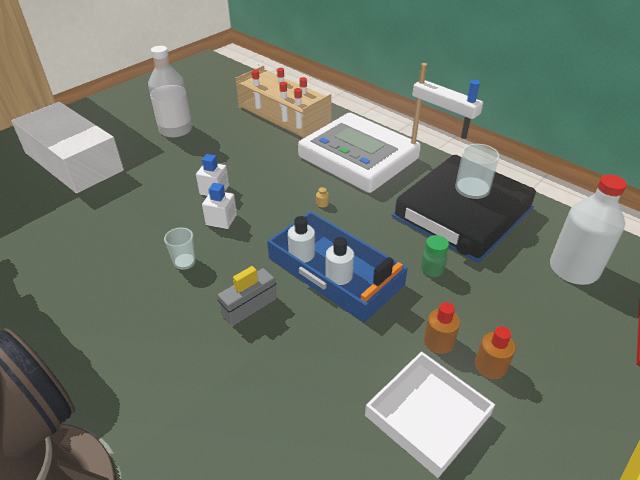

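Top view: case near (337,245) with two spent jars at (301,247) and (344,248), clamp at (388,247). Squares are at (167,230) and (206,258), probe box at (306,322), and two amber jars at (450,255) and (490,250). The tray is at (475,317), beaker (219,320), weight (271,184), flask (402,192). The side view shows the same layout and no other amber jars.

```bash
cat >> h.py <<'E'
from scipy.spatial.transform import Rotation as Ro
def cloud(name,p=None,d=None):
    if p is None: p,d=snapshot(name)
    c=calibration(name);K=np.array(c['mtx']);T=np.array(c['T'])
    v,u=np.mgrid[0:480,0:640]
    P=np.stack([(u-K[0,2])/K[0,0]*d,-(v-K[1,2])/K[1,1]*d,-d],-1)
    return p,P@T[:3,:3].T+T[:3,3],cv2.cvtColor(p,cv2.COLOR_RGB2HSV)
HUE={'red':((0,6),150,110),'blue':((105,125),150,60),'yellow':((22,32),150,110),'orange':((7,15),180,150)}
def find(name,col,zlo,zhi,amin=8,data=None,box=(0.3,0.9,-0.5,0.5)):
    """components of one colour with points in a height band: list of (n, pts, pixel centre)"""
    p,W,h=data or cloud(name)
    z=W[...,2]
    if col=='white': m=(h[...,1]<45)&(h[...,2]>150)
    elif col=='black': m=(h[...,2]<60)
    elif col=='any': m=np.ones(z.shape,bool)
    elif col=='grey': m=(h[...,1]<60)
    else:
        (a,b),s,v=HUE[col]; H=h[...,0]
        m=(H>=a)&(H<=b)&(h[...,1]>=s)&(h[...,2]>=v)
        if col=='red': m|=(H>=174)&(h[...,1]>=s)&(h[...,2]>=v)
    m&=(z>zlo)&(z<zhi)&(W[...,0]>box[0])&(W[...,0]<box[1])&(W[...,1]>box[2])&(W[...,1]<box[3])
    n,l,st,ce=cv2.connectedComponentsWithStats(m.astype(np.uint8),connectivity=4)
    return [(st[i,4],W[l==i],ce[i]) for i in range(1,n) if st[i,4]>=amin]
def rep(name,col,zlo,zhi,**k):
    for n,P,c in find(name,col,zlo,zhi,**k):
        r=cv2.minAreaRect((P[:,:2]*1000).astype(np.float32))
        print(name,col,n,'px',c.round(),'mean',(P.mean(0)*1000).round(1),'rect c',np.round(r[0],1),'size',np.round(r[1],1),'ang',round(r[2],1))
def go(x,y,z,yaw):
    """yaw = world direction (deg, mod 180) of jaw axis (tool z). prints spin, then shift in cm after spin"""
    o=get_obs();R=Ro.from_euler('xyz',o['orientation'],degrees=True)
    M=R.as_matrix();zz=M[:,2];cur=np.degrees(np.arctan2(zz[1],zz[0]))
    dy=(yaw-cur+90)%180-90
    # tool x down: positive spin about x lowers world yaw
    s=-np.radians(dy)
    M2=M@Ro.from_euler('x',s).as_matrix()
    d=M2.T@(np.array([x,y,z])-o['tool_pos'])*100
    print('tcp',o['tool_pos'].round(4),'xaxis',M[:,0].round(3),'jawyaw',cur.round(1),'q6',o['joint_pos'][5].round(1),'f',o['force'].round(1),'open',round(o['opening'],4),'t',round(o['clock'],1))
    print('spin',round(s,3),'shift cm',d.round(2))
E
python3 - <<'E'
from h import *
D={n:cloud(n) for n in('top','side')}
for n in D:
    d=D[n]
    rep(n,'red',.06,.1,data=d)
    rep(n,'blue',.076,.1,data=d)
    rep(n,'yellow',.076,.1,data=d)
    rep(n,'black',.08,.105,data=d)
    rep(n,'blue',.035,.055,data=d,amin=30)
    rep(n,'white',.048,.064,data=d,amin=20)
    rep(n,'white',.022,.036,data=d,amin=40)
    rep(n,'grey',.05,.06,data=d,amin=60)
    rep(n,'orange',.048,.06,data=d)
E
```

```text
top red 139 px [494. 246.] mean [ 598.6 -330.8   83.4] rect c [ 599.6 -332.1] size [22.8 22.5] ang 59.0
top red 131 px [452. 251.] mean [ 583.7 -244.4   84.3] rect c [ 585.1 -245.9] size [21.5 23.4] ang 28.7
top blue 121 px [162. 224.] mean [599.6 344.1  85.3] rect c [600.1 344.7] size [22.  21.5] ang 27.6
top blue 120 px [202. 253.] mean [544.5 254.8  85.9] rect c [544.5 255.3] size [21.8 21.7] ang 22.9
top yellow 141 px [305. 320.] mean [425.3  39.1  85.9] rect c [425.7  39.1] size [13.3 39.1] ang 83.4
top black 110 px [389. 243.] mean [ 589.7 -118.4   89.7] rect c [ 591.5 -118. ] size [37.3 11.7] ang 1.4
top black 77 px [301. 243.] mean [577.7  59.1  91. ] rect c [578.6  58.8] size [19.1 16.1] ang 5.8
top black 80 px [345. 243.] mean [582.8 -29.4  91. ] rect c [584.4 -29.4] size [20.3 16.3] ang 3.1
top blue 37 px [224. 119.] mean [854.4 249.7  51.6] rect c [855.1 249.3] size [12.6 16.4] ang 1.8
top blue 35 px [279. 123.] mean [853.9 130.   52. ] rect c [853.9 129.1] size [16.9 11.5] ang 75.7
top blue 608 px [326. 247.] mean [583.1   8.3  44.2] rect c [591.9 -13.8] size [117.4 230.
[... 7242 characters left out ...]
121.3   52.7] rect c [ 561.8 -120.3] size [10.6 42.4] ang 88.0
side orange 37 px [433. 314.] mean [ 585.6 -228.2   57. ] rect c [ 587.2 -227.7] size [24.1  7.1] ang 14.8
side orange 50 px [455. 321.] mean [ 596.3 -262.    56.8] rect c [ 595.9 -262.4] size [32.2  9. ] ang 29.5
side orange 62 px [443. 327.] mean [ 572.9 -254.3   57.7] rect c [ 572.2 -254. ] size [12.8 24.4] ang 21.2
side orange 9 px [453. 324.] mean [ 587.  -262.6   58.6] rect c [ 587.3 -262.5] size [8.9 2.5] ang 8.2
side orange 40 px [488. 336.] mean [ 603.3 -314.9   57.3] rect c [ 603.9 -314.8] size [19.5  7.6] ang 4.0
side orange 170 px [505. 350.] mean [ 597.5 -346.3   57.3] rect c [ 599.3 -345.8] size [22.7 41.7] ang 71.5
```

```bash
python3 -c "
from h import *
go(.592,-.1195,.17,0)"
```

```text
tcp [0.1511 0.6576 0.226 ] xaxis [-0.    -0.001 -1.   ] jawyaw -102.9 q6 -16.5 f [-0.   0.3  0.2] open 0.0879 t 0.2
spin 1.345 shift cm [  5.67  77.7  -44.09]
```

>>> {"method": "move_arm", "body": {
  "commands": [
    [[0,0,0,0.15],[0,0,0,0.15],[0,0,0,0.15],[0,0,0,0.15],[0,0,0,0.15],[0,0,0,0.15],[0,0,0,0.15],[0,0,0,0.15]]
  ],
  "jaw": 6
}}

```text
clock: 1.0
tool_pos: [0.1511, 0.6577, 0.2262]
orientation: [76.7, 90.0, -95.3]
force: [-1.0, -1.1, 0.8]
opening: 0.06
```

>>> {"method": "move_arm", "body": {
  "commands": [
    [[0,0,0,0.145],[0.3,4.3,-2.4,0],[0.3,4.3,-2.4,0],[0.3,4.3,-2.4,0],[0.3,4.3,-2.4,0],[0.3,4.3,-2.4,0],[0.3,4.3,-2.4,0],[0.3,4.3,-2.4,0]]
  ]
}}

```text
clock: 1.8
tool_pos: [0.3196, 0.3549, 0.2056]
orientation: [-108.5, 90.0, 71.6]
force: [2.1, -0.6, -0.2]
opening: 0.0601
```

>>> {"method": "move_arm", "body": {
  "commands": [
    [[0.3,4.3,-2.4,0],[0.3,4.3,-2.4,0],[0.3,4.3,-2.4,0],[0.3,4.3,-2.4,0],[0.3,4.3,-2.4,0],[0.3,4.3,-2.4,0],[0.3,4.3,-2.4,0],[0.3,4.3,-2.4,0]]
  ]
}}

```text
clock: 2.6
tool_pos: [0.5118, 0.0109, 0.1817]
orientation: [-154.8, 90.0, 25.2]
force: [0.7, 0.3, 0.6]
opening: 0.0603
```

```bash
python3 -c "
from h import *
go(.592,-.1195,.17,0)"
```

```text
tcp [0.5118 0.0109 0.1817] xaxis [ 0.001  0.    -1.   ] jawyaw -180.0 q6 -23.2 f [0.7 0.3 0.6] open 0.0603 t 2.6
spin 0.0 shift cm [ 1.17 13.04 -8.02]
```

>>> {"method": "move_arm", "body": {
  "commands": [
    [[0.3,3.26,-2.0,0],[0.3,3.26,-2.0,0],[0.3,3.26,-2.0,0],[0.3,3.26,-2.0,0],[0,0,0,0],[4,0,0,0],[4,0,0,0],[2.6,0,0,0]]
  ]
}}

```text
clock: 3.4
tool_pos: [0.5895, -0.1174, 0.061]
orientation: [-7.3, 89.9, 172.7]
force: [0.4, 0.3, 0.2]
opening: 0.06
```

>>> {"method": "move_arm", "body": {
  "commands": [
    [[0,0,0,0],[0,0,0,0],[0,0,0,0],[0,0,0,0],[0,0,0,0],[0,0,0,0]]
  ],
  "jaw": 4.1
}}

```text
clock: 4.0
tool_pos: [0.5925, -0.1175, 0.0649]
orientation: [-177.7, 89.8, 2.3]
force: [1.8, -0.3, 2.3]
opening: 0.0409
```

>>> {"method": "move_arm", "body": {
  "commands": [
    [[0,0,0,0],[0,0,0,0],[0,0,0,0],[0,0,0,0]]
  ],
  "jaw": 3.95
}}

```text
clock: 4.4
tool_pos: [0.5929, -0.1174, 0.0648]
orientation: [178.2, 89.8, -1.8]
force: [4.0, 0.3, 6.4]
opening: 0.0397
```

```bash
python3 -c "
from h import *
go(.592,-.1195,.064,0)"
```

```text
tcp [ 0.5929 -0.1174  0.0648] xaxis [ 0.004 -0.    -1.   ] jawyaw -180.0 q6 -7.3 f [4.  0.3 6.4] open 0.0397 t 4.4
spin 0.001 shift cm [0.08 0.21 0.1 ]
```

>>> {"method": "move_arm", "body": {
  "commands": [
    [[0,0,0,0],[0,0,0,0],[0,0,0,0],[0,0,0,0]]
  ],
  "jaw": 3.8
}}

```text
clock: 4.8
tool_pos: [0.593, -0.1174, 0.0649]
orientation: [178.1, 89.8, -1.9]
force: [2.9, -0.1, 6.2]
opening: 0.0396
```

```bash
python3 -c "
from h import *
go(.592,-.1195,.064,0)"
```

```text
tcp [ 0.593  -0.1174  0.0649] xaxis [ 0.004 -0.    -1.   ] jawyaw -180.0 q6 -7.3 f [ 2.9 -0.1  6.2] open 0.0396 t 4.8
spin 0.001 shift cm [0.09 0.21 0.1 ]
```

>>> {"method": "move_arm", "body": {
  "commands": [
    [[0,0,0,0],[0,0,0,0],[0,0,0,0],[0,0,0,0]]
  ],
  "jaw": 3
}}

```text
clock: 5.2
tool_pos: [0.5929, -0.1175, 0.0648]
orientation: [177.7, 89.8, -2.2]
force: [3.6, 1.2, 6.1]
opening: 0.04
```

```bash
python3 -c "
from h import *
go(.592,-.1195,.064,0)"
```

```text
tcp [ 0.5929 -0.1175  0.0648] xaxis [ 0.004 -0.    -1.   ] jawyaw -180.0 q6 -7.3 f [3.6 1.2 6.1] open 0.04 t 5.2
spin 0.001 shift cm [0.08 0.2  0.09]
```

>>> {"method": "move_arm", "body": {
  "commands": [
    [[0,0,0,0],[0,0,0,0],[0,0,0,0],[0,0,0,0]]
  ],
  "jaw": 4.2
}}

```text
clock: 5.6
tool_pos: [0.5919, -0.1175, 0.0639]
orientation: [178.7, 89.9, -1.2]
force: [4.3, 0.2, 4.3]
opening: 0.0419
```

>>> {"method": "move_arm", "body": {
  "commands": [
    [[0,0,0,0],[0,0,0,0],[0,0,0,0],[-0.1,0,0,0],[-0.1,0,0,0],[-0.1,0,0,0]]
  ],
  "jaw": 3.93
}}

```text
clock: 6.2
tool_pos: [0.5927, -0.117, 0.0642]
orientation: [-153.2, 89.9, 26.7]
force: [18.4, -1.9, -28.2]
opening: 0.0396
```

>>> {"method": "move_arm", "body": {
  "commands": [
    [[-0.1,0,0,0],[-0.1,0,0,0],[-0.1,0,0,0]]
  ]
}}

```text
clock: 6.5
tool_pos: [0.5925, -0.1164, 0.0645]
orientation: [-109.5, 89.9, 70.4]
force: [26.3, -2.1, -47.8]
opening: 0.0399
```

>>> {"method": "move_arm", "body": {
  "commands": [
    [[0,0,0,0],[0,0,0,0],[0,0,0,0],[0,0,0,0]]
  ],
  "jaw": 3.7
}}

```text
clock: 6.9
tool_pos: [0.5926, -0.1164, 0.0645]
orientation: [-103.8, 89.9, 76.1]
force: [24.4, -2.0, -41.1]
opening: 0.04
```

>>> {"method": "move_arm", "body": {
  "commands": [
    [[-0.1,0,0,0],[-0.1,0,0,0],[-0.1,0,0,0]]
  ]
}}

```text
clock: 7.2
tool_pos: [0.5925, -0.1163, 0.0667]
orientation: [-90.9, 89.9, 89.0]
force: [26.8, -1.9, -46.4]
opening: 0.0403
```

>>> {"method": "move_arm", "body": {
  "commands": [
    [[0,0,0,0],[0,0,0,0],[0.3,0,-0.05,0],[0.3,0,0,0],[0,0,0,0],[0,0,0,0]]
  ],
  "jaw": 4.3
}}

```text
clock: 7.8
tool_pos: [0.5913, -0.1176, 0.0659]
orientation: [-18.3, 90.0, 161.6]
force: [6.6, -1.2, -4.4]
opening: 0.0432
```

>>> {"method": "move_arm", "body": {
  "commands": [
    [[0,0,0,0],[0,0,0,0],[0,0,0,0],[0,0,0,0]]
  ],
  "jaw": 3.99
}}

```text
clock: 8.2
tool_pos: [0.5928, -0.1175, 0.066]
orientation: [-175.2, 89.9, 4.8]
force: [10.6, -1.5, -8.5]
opening: 0.0401
```

>>> {"method": "move_arm", "body": {
  "commands": [
    [[-0.1,0,0,0],[-0.1,0,0,0],[-0.1,0,0,0]]
  ]
}}

```text
clock: 8.5
tool_pos: [0.5927, -0.1173, 0.0689]
orientation: [-167.7, 89.9, 12.3]
force: [10.6, -0.7, -7.1]
opening: 0.0396
```

>>> {"method": "move_arm", "body": {
  "commands": [
    [[0,0,0,0],[0,0,0,0],[0,0,0,0],[-0.1,0,0,0],[-0.1,0,0,0],[-0.1,0,0,0]]
  ],
  "jaw": 3.97
}}

```text
clock: 9.1
tool_pos: [0.5927, -0.1172, 0.0708]
orientation: [-151.0, 89.9, 29.0]
force: [14.8, -0.8, -17.4]
opening: 0.0397
```

>>> {"method": "move_arm", "body": {
  "commands": [
    [[0,0,0,0],[0,0,0,0],[0,0,0,0],[-3,0,0,0],[-4,0,0,0],[-3,0,0,0],[0,0,0,0],[0,0,0,0]]
  ],
  "jaw": 6
}}

```text
clock: 9.9
tool_pos: [0.591, -0.1175, 0.1731]
orientation: [-133.6, 90.0, 46.4]
force: [-1.2, 0.4, -0.4]
opening: 0.06
```

```bash
python3 -c "
from h import *
go(.5835,-.031,.17,0)"
```

```text
tcp [ 0.591  -0.1175  0.1731] xaxis [ 0.001  0.001 -1.   ] jawyaw 180.0 q6 -7.3 f [-1.2  0.4 -0.4] open 0.06 t 9.9
spin -0.0 shift cm [ 0.32 -8.65  0.75]
```

>>> {"method": "move_arm", "body": {
  "commands": [
    [[0.3,-4.35,0.4,0],[0,-4.3,0.35,0],[0,0,0,0],[4,0,0,0],[4,0,0,0],[2.6,0,0,0],[0,0,0,0],[0,0,0,0]]
  ]
}}

```text
clock: 10.7
tool_pos: [0.5835, -0.0315, 0.0631]
orientation: [21.5, 89.8, -158.5]
force: [0.7, 0.7, 1.3]
opening: 0.06
```

```bash
python3 - <<'E'
from h import *
go(.5835,-.031,.064,0)
shot('top','t1')
p,d=shot('side'); cv2.imwrite('pics/s1.png',cv2.resize(p[170:330,230:440,::-1],None,fx=3,fy=3))
E
```

```text
tcp [ 0.5835 -0.0315  0.0631] xaxis [-0.002 -0.001 -1.   ] jawyaw -180.0 q6 -16.1 f [0.7 0.7 1.3] open 0.06 t 10.7
spin 0.0 shift cm [-0.09 -0.05  0.  ]
```

View pics/s1.png

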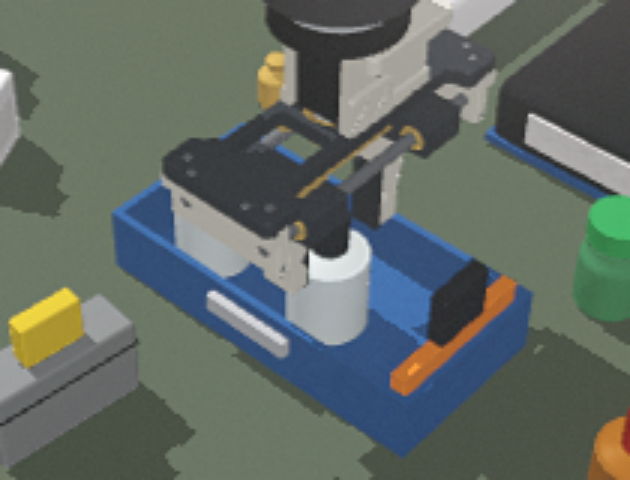

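The fingers straddle spent jar 2's cap (crop around (330,230)), and the second spent jar is behind the gripper. I'll grip it lightly and lift.

>>> {"method": "move_arm", "body": {
  "commands": [
    [[0,0,0,0],[0,0,0,0],[0,0,0,0],[0,0,0,0],[0,0,0,0]]
  ],
  "jaw": 2.6
}}

```text
clock: 11.3
tool_pos: [0.5842, -0.0311, 0.0638]
orientation: [-164.0, 90.0, 16.0]
force: [0.4, 0.2, 0.5]
opening: 0.0277
```

>>> {"method": "move_arm", "body": {
  "commands": [
    [[0,0,0,0],[0,0,0,0],[0,0,0,0],[-1,0,0,0],[-2,0,0,0],[-4,0,0,0],[-4,0,0,0]]
  ],
  "jaw": 2.38
}}

```text
clock: 12.0
tool_pos: [0.5831, -0.0313, 0.1745]
orientation: [12.2, 89.8, -167.8]
force: [1.9, 0.6, -1.1]
opening: 0.0235
```

```bash
python3 - <<'E'
from h import *
go(.4925,-.309,.17,0)
p,d=shot('side'); cv2.imwrite('pics/s2.png',cv2.resize(p[120:330,230:440,::-1],None,fx=2,fy=2))
E
```

```text
tcp [ 0.5831 -0.0313  0.1745] xaxis [-0.003 -0.001 -1.   ] jawyaw 180.0 q6 -16.1 f [ 1.9  0.6 -1.1] open 0.0235 t 12.0
spin -0.0 shift cm [ 0.49 27.77  9.06]
```

View pics/s2.png

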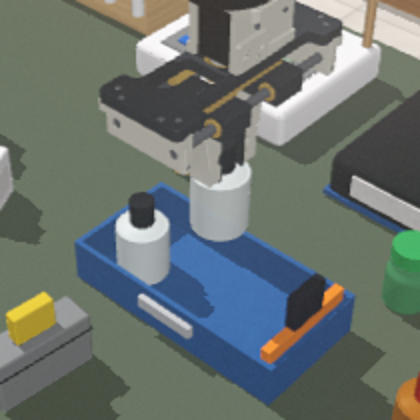

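>>> {"method": "move_arm", "body": {
  "commands": [
    [[0,4.63,1.51,0],[0,4.63,1.51,0],[0,4.63,1.51,0],[0,4.63,1.51,0],[0,4.63,1.51,0],[0,4.63,1.51,0],[0,0,0,0],[4,0,0,0]]
  ]
}}

```text
clock: 12.85
tool_pos: [0.4961, -0.312, 0.1383]
orientation: [157.3, 89.4, -22.8]
force: [1.4, 0.0, -2.1]
opening: 0.0241
```

>>> {"method": "move_arm", "body": {
  "commands": [
    [[4,0,0,0],[2,0,0,0],[0.5,0,0,0],[0.4,0,0,0],[0,0,0,0],[0,0,0,0]]
  ]
}}

```text
clock: 13.45
tool_pos: [0.4944, -0.309, 0.066]
orientation: [161.8, 89.9, -18.2]
force: [-0.8, -0.9, 1.5]
opening: 0.0239
```

```bash
python3 -c "
from h import *
go(.4925,-.309,.063,0)"
```

```text
tcp [ 0.4944 -0.309   0.066 ] xaxis [ 0.002 -0.001 -1.   ] jawyaw -180.0 q6 12.8 f [-0.8 -0.9  1.5] open 0.0239 t 13.4
spin 0.0 shift cm [ 0.3  -0.    0.19]
```

>>> {"method": "move_arm", "body": {
  "commands": [
    [[0.2,0,0.2,0],[0,0,0,0],[0,0,0,0]]
  ]
}}

```text
clock: 13.75
tool_pos: [0.4927, -0.3093, 0.0638]
orientation: [157.1, 89.8, -22.9]
force: [0.7, -1.0, 4.9]
opening: 0.0238
```

>>> {"method": "move_arm", "body": {
  "commands": [
    [[0,0,0,0],[0,0,0,0],[0,0,0,0],[0,0,0,0],[-2,0,0,0],[-4,0,0,0],[-4.5,0,0,0],[0,0,0,0]]
  ],
  "jaw": 6
}}

```text
clock: 14.55
tool_pos: [0.4949, -0.3103, 0.174]
orientation: [156.2, 89.4, -23.7]
force: [-0.4, -0.1, 1.5]
opening: 0.0598
```

```bash
python3 -c "
from h import *
go(.5805,.059,.17,0)
d=cloud('top'); rep('top','black',.08,.105,data=d,box=(.3,.7,-.4,.1)); rep('top','white',.055,.064,data=d,box=(.5,.65,-.1,.15))
rep('top','red',.06,.1,data=d);rep('top','blue',.076,.1,data=d)"
```

```text
tcp [ 0.4949 -0.3103  0.174 ] xaxis [ 0.009 -0.004 -1.   ] jawyaw -179.9 q6 12.9 f [-0.4 -0.1  1.5] open 0.0598 t 14.6
spin 0.001 shift cm [  0.33 -36.94  -8.56]
top black 76 px [301. 243.] mean [577.7  59.3  90.7] rect c [578.5  58.9] size [19.4 16.3] ang 5.6
top black 83 px [487. 298.] mean [ 491.4 -314.    89.6] rect c [ 492.1 -315.1] size [16.1 20.4] ang 34.2
top white 23 px [301. 235.] mean [601.3  61.7  60.7] rect c [601.5  60.6] size [ 6.3 22.9] ang 6.5
top white 179 px [301. 248.] mean [574.4  59.7  61.3] rect c [577.6  60.8] size [42.5 47.9] ang 0.3
top blue 117 px [162. 224.] mean [599.8 344.   85.4] rect c [600.7 344.9] size [23.2 21.3] ang 28.9
top blue 117 px [202. 253.] mean [544.4 254.8  86. ] rect c [544.8 254.8] size [22.7 21.6] ang 26.6
```

>>> {"method": "move_arm", "body": {
  "commands": [
    [[0,-4.62,-1.07,0],[0,-4.62,-1.07,0],[0,-4.62,-1.07,0],[0,-4.62,-1.07,0],[0,-4.62,-1.07,0],[0,-4.62,-1.07,0],[0,-4.62,-1.07,0],[0,-4.6,-1.07,0]]
  ]
}}

```text
clock: 15.4
tool_pos: [0.5766, 0.0625, 0.1665]
orientation: [13.4, 89.9, -166.6]
force: [0.9, -0.7, -0.1]
opening: 0.06
```

>>> {"method": "move_arm", "body": {
  "commands": [
    [[0,0,0,0],[4,0,0,0],[3,0,0,0],[0,0,0,0],[0,0,0,0]]
  ]
}}

```text
clock: 15.9
tool_pos: [0.5768, 0.06, 0.0973]
orientation: [35.8, 89.9, -144.2]
force: [0.5, 0.1, 0.1]
opening: 0.0599
```

```bash
python3 -c "
from h import *
go(.5805,.059,.064,0)"
```

```text
tcp [0.5768 0.06   0.0973] xaxis [-0.002 -0.001 -1.   ] jawyaw -180.0 q6 -25.3 f [0.5 0.1 0.1] open 0.0599 t 15.9
spin 0.0 shift cm [ 3.33  0.09 -0.37]
```

>>> {"method": "move_arm", "body": {
  "commands": [
    [[2,0.1,-0.3,0],[1.3,0,0,0],[0,0,0,0]]
  ]
}}

```text
clock: 16.2
tool_pos: [0.5795, 0.059, 0.0639]
orientation: [18.0, 89.9, -162.1]
force: [-0.7, 0.2, -0.6]
opening: 0.0602
```

>>> {"method": "move_arm", "body": {
  "commands": [
    [[0,0,0,0],[0,0,0,0],[0,0,0,0],[0,0,0,0],[0,0,0,0],[0,0,0,0]]
  ],
  "jaw": 2.6
}}

```text
clock: 16.8
tool_pos: [0.5802, 0.0596, 0.0647]
orientation: [-156.4, 90.0, 23.6]
force: [0.6, 0.1, -0.4]
opening: 0.0263
```

>>> {"method": "move_arm", "body": {
  "commands": [
    [[0,0,0,0],[0,0,0,0],[0,0,0,0],[-1,0,0,0],[-2,0,0,0],[-4,0,0,0],[-4,0,0,0]]
  ],
  "jaw": 2.38
}}

```text
clock: 17.5
tool_pos: [0.5791, 0.0592, 0.1756]
orientation: [20.4, 89.9, -159.6]
force: [0.7, -1.0, -1.1]
opening: 0.0237
```

```bash
python3 - <<'E'
from h import *
go(.4315,-.309,.17,0)
p,d=shot('side','s3'); rep('side','white',.11,.18,data=cloud('side',p,d),box=(.45,.7,-.05,.15))
E
```

```text
tcp [0.5791 0.0592 0.1756] xaxis [-0.002 -0.001 -1.   ] jawyaw 180.0 q6 -25.1 f [ 0.7 -1.  -1.1] open 0.0237 t 17.5
spin -0.0 shift cm [ 0.62 36.82 14.76]
side white 824 px [299. 200.] mean [567.1  45.8 150.9] rect c [574.1  50. ] size [32.9 49.4] ang 60.3
```

>>> {"method": "move_arm", "body": {
  "commands": [
    [[0,4.6,1.84,0],[0,4.6,1.84,0],[0,4.6,1.84,0],[0,4.6,1.84,0],[0,4.6,1.84,0],[0,4.6,1.84,0],[0,4.6,1.84,0],[0,4.6,1.84,0]]
  ]
}}

```text
clock: 18.35
tool_pos: [0.4316, -0.3099, 0.1751]
orientation: [-170.0, 90.0, 10.0]
force: [1.3, -0.4, -0.8]
opening: 0.0239
```

>>> {"method": "move_arm", "body": {
  "commands": [
    [[0,0,0,0],[0,0,0,0],[4,0,0,0],[2,0,0,0],[0,0,0,0],[0,0,0,0]]
  ]
}}

```text
clock: 18.95
tool_pos: [0.4336, -0.3078, 0.1151]
orientation: [36.2, 90.0, -143.7]
force: [0.2, -0.1, 0.9]
opening: 0.0241
```

```bash
python3 -c "
from h import *
go(.4315,-.309,.0635,0)"
```

```text
tcp [ 0.4336 -0.3078  0.1151] xaxis [-0. -0. -1.] jawyaw -179.9 q6 14.3 f [ 0.2 -0.1  0.9] open 0.0241 t 18.9
spin 0.002 shift cm [5.16 0.12 0.21]
```

>>> {"method": "move_arm", "body": {
  "commands": [
    [[3,0.1,0.2,0],[1.5,0,0,0],[0.5,0,0,0],[0.1,0,0,0],[0,0,0,0],[0,0,0,0]]
  ]
}}

```text
clock: 19.55
tool_pos: [0.4321, -0.3098, 0.065]
orientation: [157.6, 89.8, -22.3]
force: [-0.2, -0.0, 5.1]
opening: 0.0239
```

>>> {"method": "move_arm", "body": {
  "commands": [
    [[0,0,0,0],[0,0,0,0],[0,0,0,0],[0,0,0,0],[-2,0,0,0],[-4,0,0,0],[-4.5,0,0,0],[0,0,0,0]]
  ],
  "jaw": 5
}}

```text
clock: 20.35
tool_pos: [0.4341, -0.311, 0.1747]
orientation: [154.7, 89.4, -25.2]
force: [1.3, -0.4, 0.4]
opening: 0.0496
```

```bash
python3 - <<'E'
from h import *
D={n:cloud(n) for n in('top','side')}
for n in D:
    rep(n,'black',.08,.105,data=D[n],box=(.3,.7,-.4,.1))
    rep(n,'red',.06,.1,data=D[n]);rep(n,'blue',.076,.1,data=D[n])
    rep(n,'grey',.05,.06,data=D[n],amin=60,box=(.3,.65,-.2,.4))
    rep(n,'yellow',.076,.1,data=D[n])
# case inner: floor-level blue and wall tops
for n in D: rep(n,'blue',.0,.05,data=D[n],amin=100,box=(.5,.7,-.2,.15))
go(.426,.039,.17,83)
E
```

```text
top black 14 px [485. 302.] mean [ 484.3 -310.6   87.9] rect c [ 484.4 -310.2] size [11.   3.2] ang 67.6
top black 98 px [488. 330.] mean [ 430.1 -315.6   89.6] rect c [ 430.1 -316.4] size [17.3 19.6] ang 2.8
top blue 118 px [162. 224.] mean [599.6 343.9  85.8] rect c [600.1 344.3] size [21.1 21.2] ang 27.1
top blue 117 px [202. 253.] mean [544.6 254.9  85.9] rect c [544.9 255.2] size [21.2 21.7] ang 26.4
top grey 328 px [166. 229.] mean [597.2 342.4  56.1] rect c [600.3 346.3] size [50.1 50.7] ang 26.2
top grey 338 px [206. 257.] mean [542.2 252.7  55.8] rect c [546.2 257.1] size [50.6 50.4] ang 28.1
top grey 588 px [306. 322.] mean [424.7  39.2  56. ] rect c [426.3  39.4] size [34.  96.4] ang 83.1
top yellow 141 px [305. 320.] mean [425.1  39.   86.3] rect c [425.4  39.1] size [13.2 38.8] ang 83.1
side black 87 px [383. 268.] mean [ 588.6 -122.9   85.6] rect c [ 592.1 -122.7] size [ 9.3 39.9] ang 80.8
side black 68 px [453. 378.] mean [ 485.  -322.    85.2] rect c [ 485.6 -321.1] size [ 7.9 21.3] ang 22.0
side black 72 px [429. 409.] mean [ 424.1 -323.2   85.3] rect c [ 425.1 -322.
[... 611 characters left out ...]
] size [22.  44.2] ang 68.5
side grey 103 px [181. 247.] mean [411.9 194.8  55.1] rect c [413.2 197.8] size [18.7 47.2] ang 64.6
side grey 683 px [245. 289.] mean [421.5  34.   55.2] rect c [427.   38.1] size [36.5 96.8] ang 83.8
side yellow 235 px [244. 275.] mean [425.3  36.1  83.7] rect c [426.5  37.8] size [15.1 40. ] ang 82.7
top blue 4983 px [328. 244.] mean [597.    4.9  11.6] rect c [591.7  -5.1] size [117.3 213.9] ang 0.0
side blue 3654 px [333. 270.] mean [585.7 -15.6  12.1] rect c [591.4 -14.9] size [234.4 118.1] ang 89.9
tcp [ 0.4315 -0.3095  0.1697] xaxis [ 0.003 -0.    -1.   ] jawyaw 180.0 q6 14.5 f [-0.  -0.9 -0.2] open 0.0499 t 20.4
spin -1.449 shift cm [ -0.04  -4.79 -34.52]
```

>>> {"method": "move_arm", "body": {
  "commands": [
    [[0,0,0,-0.145],[0,0,0,-0.145],[0,0,0,-0.145],[0,0,0,-0.145],[0,0,0,-0.145],[0,0,0,-0.145],[0,0,0,-0.145],[0,0,0,-0.145]]
  ]
}}

```text
clock: 21.25
tool_pos: [0.43, -0.3091, 0.1669]
orientation: [-88.8, 89.8, 158.0]
force: [-0.5, 0.6, -0.3]
opening: 0.05
```

>>> {"method": "move_arm", "body": {
  "commands": [
    [[0,0,0,-0.145],[0,0,0,-0.144],[0,-0.68,-4.93,0],[0,-0.68,-4.93,0],[0,-0.68,-4.93,0],[0,-0.68,-4.93,0],[0,-0.68,-4.93,0],[0,-0.68,-4.93,0]]
  ]
}}

```text
clock: 22.05
tool_pos: [0.4251, -0.0093, 0.1675]
orientation: [-66.4, 89.9, -163.4]
force: [1.0, 1.3, -0.7]
opening: 0.0498
```

>>> {"method": "move_arm", "body": {
  "commands": [
    [[0,-0.68,-4.93,0],[0,0,0,0],[4,0,0,0],[3,0,0,0],[0,0,0,0]]
  ]
}}

```text
clock: 22.55
tool_pos: [0.4221, 0.0371, 0.0946]
orientation: [-57.4, 89.5, -154.4]
force: [-0.5, -0.6, 0.2]
opening: 0.0498
```

```bash
python3 - <<'E'
from h import *
go(.426,.039,.061,83.1)
p,d=shot('side'); cv2.imwrite('pics/s4.png',cv2.resize(p[170:350,180:420,::-1],None,fx=3,fy=3))
E
```

```text
tcp [0.4221 0.0371 0.0946] xaxis [-0.008 -0.004 -1.   ] jawyaw -97.0 q6 51.2 f [-0.5 -0.6  0.2] open 0.0498 t 22.6
spin -0.002 shift cm [ 3.36  0.39 -0.25]
```

View pics/s4.png

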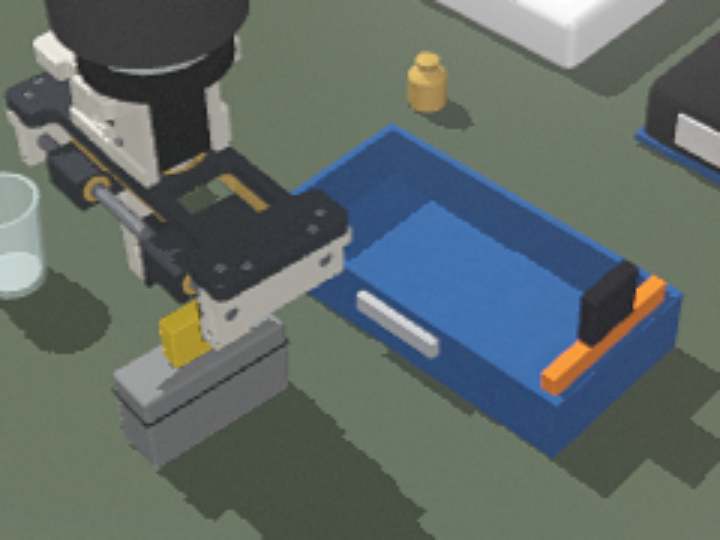

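The fingers straddle the yellow ridge at about (180,330) in the crop, and the case at (500,270) is empty. I'll go down and grip.

>>> {"method": "move_arm", "body": {
  "commands": [
    [[2,0.4,-0.2,0],[1.3,0,0,0],[0,0,0,0]]
  ]
}}

```text
clock: 22.9
tool_pos: [0.4296, 0.0397, 0.0654]
orientation: [-50.6, 89.9, -147.6]
force: [0.6, -1.2, 0.4]
opening: 0.0498
```

>>> {"method": "move_arm", "body": {
  "commands": [
    [[0,0,0,0],[0,0,0,0],[0,0,0,0],[0,0,0,0],[0,0,0,0],[0,0,0,0],[0,0,0,0],[0,0,0,0]]
  ],
  "jaw": 1.3
}}

```text
clock: 23.7
tool_pos: [0.4298, 0.0403, 0.0656]
orientation: [-40.1, 90.0, -137.1]
force: [-1.6, -0.7, 3.1]
opening: 0.0136
```

>>> {"method": "move_arm", "body": {
  "commands": [
    [[-1,0,0,0],[-2,0,0,0],[-4,0,0,0],[-4,0,0,0],[0,0,0,0]]
  ]
}}

```text
clock: 24.2
tool_pos: [0.4328, 0.0416, 0.1812]
orientation: [119.5, 89.5, 22.5]
force: [1.2, 1.1, -2.4]
opening: 0.0135
```

```bash
python3 - <<'E'
from h import *
go(.5915,.073,.17,90)
rep('side','yellow',.08,.25)
E
```

```text
tcp [0.4328 0.0416 0.1812] xaxis [ 0.009  0.004 -1.   ] jawyaw -96.9 q6 51.3 f [ 1.2  1.1 -2.4] open 0.0135 t 24.2
spin -0.121 shift cm [ 1.27 15.86 -3.14]
side yellow 225 px [232. 228.] mean [416.5  39.1 190.9] rect c [419.2  41.4] size [14.9 20.3] ang 85.0
```

>>> {"method": "move_arm", "body": {
  "commands": [
    [[0,0,0,-0.121],[0,4.05,-0.78,0],[0,4.05,-0.78,0],[0,4.05,-0.78,0],[0,4.05,-0.78,0],[0,0,0,0],[0,0,0,0],[0,0,0,0]]
  ]
}}

```text
clock: 25.05
tool_pos: [0.5906, 0.0711, 0.1744]
orientation: [-74.5, 89.9, -164.5]
force: [0.3, 0.2, -2.0]
opening: 0.014
```

```bash
python3 - <<'E'
from h import *
go(.595,.073,.072,90)
shot('top','t5')
p,d=shot('side'); cv2.imwrite('pics/s5.png',cv2.resize(p[100:340,180:440,::-1],None,fx=2,fy=2))
D=cloud('side',p,d); rep('side','grey',.1,.18,data=D,amin=150,box=(.5,.66,.02,.15)); rep('side','yellow',.14,.25,data=D)
rep('top','grey',.16,.19,amin=50,box=(.5,.66,.02,.15))
E
```

```text
tcp [0.5906 0.0711 0.1744] xaxis [-0.002 -0.001 -1.   ] jawyaw -90.1 q6 64.3 f [ 0.3  0.2 -2. ] open 0.014 t 25.1
spin -0.001 shift cm [10.24  0.47 -0.2 ]
side grey 1579 px [297. 198.] mean [575.2  59.6 144.6] rect c [587.5  66.8] size [37.4 99.6] ang 85.0
side yellow 197 px [292. 177.] mean [574.3  67.3 184.4] rect c [578.8  69.2] size [14.8 24.7] ang 88.6
top grey 307 px [292. 245.] mean [555.4  71.7 166. ] rect c [560.4  71.3] size [42.9 33.4] ang 1.5
```

View pics/s5.png

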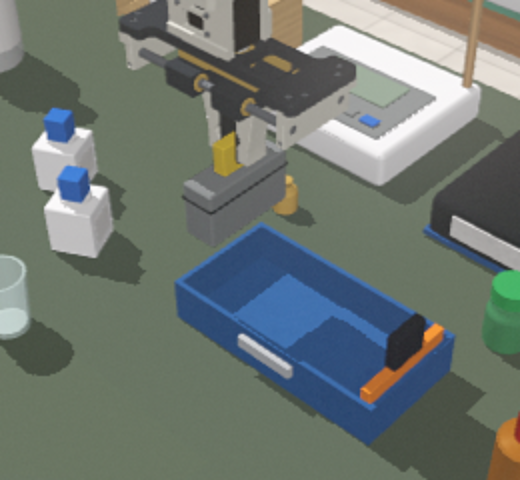

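The probe box hangs upright over the +y end of the case at (235,190) in the crop. I'll lower it.

>>> {"method": "move_arm", "body": {
  "commands": [
    [[0,0.45,-0.2,0],[0,0,0,0],[3,0,0,0],[3,0,0,0],[2,0,0,0],[1,0,0,0],[0,0,0,0],[0,0,0,0]]
  ]
}}

```text
clock: 26.0
tool_pos: [0.5971, 0.0736, 0.0865]
orientation: [95.7, 89.9, 5.7]
force: [-0.8, -0.4, -2.0]
opening: 0.0137
```

```bash
python3 -c "
from h import *
go(.595,.073,.0705,90)"
```

```text
tcp [0.5971 0.0736 0.0865] xaxis [ 0.001  0.    -1.   ] jawyaw -90.0 q6 64.3 f [-0.8 -0.4 -2. ] open 0.0137 t 26.0
spin -0.0 shift cm [ 1.6  -0.21  0.06]
```

>>> {"method": "move_arm", "body": {
  "commands": [
    [[0.6,-0.2,0,0],[0.5,0,0,0],[0.3,0,0,0],[0.2,0,0,0],[0,0,0,0],[0,0,0,0]]
  ]
}}

```text
clock: 26.6
tool_pos: [0.5948, 0.0735, 0.0706]
orientation: [86.3, 89.9, -3.8]
force: [-1.9, 0.4, 6.4]
opening: 0.0134
```

>>> {"method": "move_arm", "body": {
  "commands": [
    [[0,0,0,0],[0,0,0,0],[0,0,0,0],[0,0,0,0],[-2,0,0,0],[-4,0,0,0],[-4,0,0,0],[0,0,0,0]]
  ],
  "jaw": 5
}}

```text
clock: 27.4
tool_pos: [0.5977, 0.0743, 0.1757]
orientation: [104.8, 89.4, 14.9]
force: [-0.4, 0.6, -0.5]
opening: 0.0498
```

```bash
python3 - <<'E'
from h import *
for n in('top','side'):
    d=cloud(n);rep(n,'yellow',.08,.1,data=d);rep(n,'grey',.055,.07,data=d,amin=40,box=(.5,.7,-.1,.12))
    rep(n,'blue',.076,.1,data=d);rep(n,'white',.048,.064,data=d,amin=200,box=(.5,.7,.2,.5))
go(.546,.255,.17,27)
E
```

```text
top yellow 128 px [294. 237.] mean [589.   72.9  90.6] rect c [589.5  73.1] size [13.1 37.7] ang 89.3
top grey 395 px [294. 249.] mean [571.8  72.8  61.3] rect c [578.9  73.7] size [73.3 34. ] ang 0.1
top blue 118 px [202. 253.] mean [544.6 255.   86.1] rect c [545.7 255.7] size [22.5 21.8] ang 24.6
top white 388 px [206. 257.] mean [543.2 253.3  56.4] rect c [546.5 256.7] size [51.7 49.3] ang 25.9
side yellow 179 px [299. 216.] mean [589.2  69.9  88.1] rect c [591.9  71.1] size [41.9 15.5] ang 0.4
side grey 494 px [299. 230.] mean [584.7  67.2  60.1] rect c [591.7  71.3] size [35.3 98.5] ang 89.4
side blue 117 px [209. 159.] mean [600.3 342.5  83.7] rect c [601.6 344.8] size [27.3 23.7] ang 27.4
side blue 129 px [216. 188.] mean [545.5 252.2  83.7] rect c [546.7 254.7] size [26.5 23.1] ang 29.6
side white 281 px [211. 173.] mean [596.3 335.7  55. ] rect c [600.9 344.7] size [53.5 51.7] ang 28.6
side white 324 px [218. 202.] mean [540.9 246.4  55. ] rect c [546.3 254.8] size [52.2 52. ] ang 29.0
tcp [0.5948 0.0737 0.1707] xaxis [ 0.002  0.001 -1.   ] jawyaw -90.1 q6 64.2 f [-0.1 -1.2 -1.3] open 0.05 t 27.5
spin 1.099 shift cm [  0.08 -18.37  -3.88]
```

>>> {"method": "move_arm", "body": {
  "commands": [
    [[0,0,0,0.137],[0,0,0,0.137],[0,0,0,0.137],[0,0,0,0.137],[0,0,0,0.136],[0,0,0,0.136],[0,0,0,0.136],[0,0,0,0.136]]
  ]
}}

```text
clock: 28.3
tool_pos: [0.5935, 0.0732, 0.1679]
orientation: [-8.3, 89.8, -161.3]
force: [0.5, -0.6, 0.8]
opening: 0.0499
```

>>> {"method": "move_arm", "body": {
  "commands": [
    [[0,-4.6,-0.97,0],[0,-4.6,-0.97,0],[0,-4.6,-0.97,0],[0,-4.6,-0.97,0],[0,0,0,0],[4,0,0,0],[3,0,0,0],[0,0,0,0]]
  ]
}}

```text
clock: 29.1
tool_pos: [0.541, 0.2522, 0.0943]
orientation: [9.0, 89.4, -143.6]
force: [-0.9, -0.9, 0.0]
opening: 0.0498
```

```bash
python3 - <<'E'
from h import *
go(.546,.2555,.061,27.5)
rep('side','blue',.06,.1,box=(.3,.9,.2,.5))
E
```

```text
tcp [0.541  0.2522 0.0943] xaxis [-0.008 -0.006 -1.   ] jawyaw -152.7 q6 -16.3 f [-0.9 -0.9  0. ] open 0.0498 t 29.1
spin -0.003 shift cm [ 3.32 -0.07 -0.63]
side blue 168 px [218. 192.] mean [546.1 248.9  77.5] rect c [547.5 253.7] size [28.3 21.8] ang 30.8
```

>>> {"method": "move_arm", "body": {
  "commands": [
    [[2,0,-0.2,0],[1.3,0,0,0],[0,0,0,0],[0,0,0,0],[0,0,0,0],[0,0,0,0]]
  ]
}}

```text
clock: 29.75
tool_pos: [0.5464, 0.2559, 0.0676]
orientation: [-169.5, 89.9, 37.9]
force: [-0.1, 0.3, 0.4]
opening: 0.0499
```

```bash
python3 - <<'E'
from h import *
go(.546,.2555,.061,27.5)
E
```

```text
tcp [0.5464 0.2559 0.0676] xaxis [ 0.001  0.001 -1.   ] jawyaw -152.6 q6 -16.3 f [-0.1  0.3  0.4] open 0.0499 t 29.8
spin -0.002 shift cm [0.66 0.02 0.05]
```

>>> {"method": "move_arm", "body": {
  "commands": [
    [[0.5,0,0,0],[0,0,0,0],[0,0,0,0],[0,0,0,0],[0,0,0,0],[0,0,0,0],[0,0,0,0]]
  ],
  "jaw": 2.3
}}

```text
clock: 30.45
tool_pos: [0.5462, 0.2558, 0.0617]
orientation: [-172.1, 90.0, 35.3]
force: [0.6, 0.1, -1.4]
opening: 0.0241
```

>>> {"method": "move_arm", "body": {
  "commands": [
    [[-1,0,0,0],[-2,0,0,0],[-4,0,0,0],[-4,0,0,0],[0,0,0,0],[0,0,0,0]]
  ]
}}

```text
clock: 31.05
tool_pos: [0.5459, 0.2557, 0.1729]
orientation: [-152.4, 89.9, 54.9]
force: [0.2, 0.6, -3.2]
opening: 0.0238
```

```bash
python3 - <<'E'
from h import *
go(.6175,.026,.17,0)
rep('side','white',.1,.19,box=(.4,.7,.15,.3),amin=100)
E
```

```text
tcp [0.5459 0.2557 0.1729] xaxis [ 0.001  0.002 -1.   ] jawyaw -152.6 q6 -16.3 f [ 0.2  0.6 -3.2] open 0.0238 t 31.1
spin 0.478 shift cm [ 0.26 22.98 -7.16]
side white 992 px [210. 165.] mean [533.3 242.1 148.9] rect c [543.2 254. ] size [54.7 52. ] ang 28.0
```

>>> {"method": "move_arm", "body": {
  "commands": [
    [[0,0,0,0.12],[0,0,0,0.12],[0,0,0,0.12],[0,0,0,0.118],[0,4.6,-1.43,0],[0,4.6,-1.43,0],[0,4.6,-1.43,0],[0,4.6,-1.43,0]]
  ]
}}

```text
clock: 31.9
tool_pos: [0.6023, 0.0697, 0.1699]
orientation: [18.4, 89.8, -161.6]
force: [0.6, 0.5, -3.0]
opening: 0.0239
```

>>> {"method": "move_arm", "body": {
  "commands": [
    [[0,4.6,-1.43,0],[0,0,0,0],[0,0,0,0],[2,0,0,0],[0,0,0,0],[0,0,0,0],[0,0,0,0]]
  ]
}}

```text
clock: 32.6
tool_pos: [0.6176, 0.0264, 0.152]
orientation: [154.0, 90.0, -25.9]
force: [1.0, 0.2, -1.8]
opening: 0.0235
```

```bash
python3 - <<'E'
from h import *
go(.6175,.025,.067,0)
rep('side','white',.1,.18,box=(.5,.7,-.05,.1),amin=100)
rep('top','white',.1,.18,box=(.5,.7,-.05,.1),amin=100)
E
```

```text
tcp [0.6176 0.0264 0.152 ] xaxis [ 0. -0. -1.] jawyaw -179.9 q6 -20.5 f [ 1.   0.2 -1.8] open 0.0235 t 32.6
spin 0.001 shift cm [8.5  0.14 0.01]
side white 1141 px [327. 205.] mean [604.7  15.9 133.6] rect c [615.   26.4] size [54.1 53.1] ang 0.7
```

>>> {"method": "move_arm", "body": {
  "commands": [
    [[3,0.1,0,0],[3,0,0,0],[1.5,0,0,0],[0.5,0,0,0],[0.3,0,0,0],[0.1,0,0,0],[0,0,0,0],[0,0,0,0]]
  ]
}}

```text
clock: 33.5
tool_pos: [0.618, 0.0248, 0.0685]
orientation: [-163.7, 89.9, 16.3]
force: [-0.3, 0.2, -2.2]
opening: 0.0235
```

```bash
python3 - <<'E'
from h import *
go(.6175,.025,.067,0)
E
```

```text
tcp [0.618  0.0248 0.0685] xaxis [ 0.001  0.    -1.   ] jawyaw -180.0 q6 -20.4 f [-0.3  0.2 -2.2] open 0.0235 t 33.5
spin 0.0 shift cm [ 0.15 -0.02  0.05]
```

>>> {"method": "move_arm", "body": {
  "commands": [
    [[0.2,0,0,0],[0,0,0,0],[0,0,0,0]]
  ]
}}

```text
clock: 33.8
tool_pos: [0.6182, 0.0246, 0.0667]
orientation: [-176.4, 89.9, 3.6]
force: [-0.3, -1.1, 5.9]
opening: 0.024
```

>>> {"method": "move_arm", "body": {
  "commands": [
    [[0,0,0,0],[0,0,0,0],[0,0,0,0],[0,0,0,0],[-2,0,0,0],[-4,0,0,0],[-4.2,0,0,0],[0,0,0,0]]
  ],
  "jaw": 5
}}

```text
clock: 34.6
tool_pos: [0.621, 0.0251, 0.174]
orientation: [-170.9, 89.4, 9.1]
force: [0.6, 1.1, 0.2]
opening: 0.0497
```

```bash
python3 - <<'E'
from h import *
for n in('top','side'):
    d=cloud(n);rep(n,'white',.055,.066,data=d,amin=100,box=(.5,.7,-.1,.12))
    rep(n,'blue',.076,.1,data=d);rep(n,'white',.048,.064,data=d,amin=200,box=(.4,.8,.2,.5))
go(.601,.345,.17,27)
E
```

```text
side white 358 px [328. 235.] mean [610.4  17.6  60.4] rect c [617.8  24.7] size [51.9 51. ] ang 1.7
side white 162 px [287. 235.] mean [559.7  73.6  60.8] rect c [561.5  74.1] size [33.  31.8] ang 81.7
side blue 117 px [209. 159.] mean [600.2 342.4  83.6] rect c [602.1 344.8] size [26.7 23.5] ang 24.9
side blue 196 px [328. 221.] mean [615.5  21.5  87.2] rect c [617.9  23.5] size [26.2 23.8] ang 0.9
side white 284 px [211. 173.] mean [596.  335.8  55. ] rect c [600.9 343.7] size [51.  52.3] ang 28.2
tcp [0.618  0.0249 0.1688] xaxis [ 0.002  0.001 -1.   ] jawyaw 180.0 q6 -20.4 f [-0.4 -0.5 -0.4] open 0.0499 t 34.7
spin -0.471 shift cm [ -0.09 -29.29 -13.02]
```

>>> {"method": "move_arm", "body": {
  "commands": [
    [[0,0,0,-0.119],[0,0,0,-0.119],[0,0,0,-0.119],[0,0,0,-0.119],[0,-4.18,-1.86,0],[0,-4.18,-1.86,0],[0,-4.18,-1.86,0],[0,-4.18,-1.86,0]]
  ]
}}

```text
clock: 35.5
tool_pos: [0.6059, 0.2085, 0.1659]
orientation: [2.0, 89.9, -150.8]
force: [0.4, -0.3, 0.1]
opening: 0.0502
```

>>> {"method": "move_arm", "body": {
  "commands": [
    [[0,-4.18,-1.86,0],[0,-4.18,-1.86,0],[0,-4.18,-1.86,0],[4,0,0,0],[3,0,0,0],[0,0,0,0],[0,0,0,0],[0,0,0,0]]
  ]
}}

```text
clock: 36.3
tool_pos: [0.6001, 0.3445, 0.0991]
orientation: [-179.0, 89.9, 28.2]
force: [-0.0, 0.1, 0.7]
opening: 0.0498
```

```bash
python3 - <<'E'
from h import *
rep('side','blue',.06,.1,box=(.3,.9,.2,.5))
go(.601,.345,.0625,27.3)
E
```

```text
side blue 164 px [210. 163.] mean [600.3 338.9  76.4] rect c [601.9 343.3] size [25.2 23.6] ang 23.0
tcp [0.6002 0.3447 0.0995] xaxis [ 0.002  0.002 -1.   ] jawyaw -152.7 q6 -18.7 f [-0.5  0.4  0.5] open 0.0499 t 36.4
spin -0.001 shift cm [ 3.7   0.01 -0.08]
```

>>> {"method": "move_arm", "body": {
  "commands": [
    [[2,0,-0.1,0],[1.2,0,0,0],[0.5,0,0,0],[0,0,0,0],[0,0,0,0]]
  ]
}}

```text
clock: 36.85
tool_pos: [0.6004, 0.3449, 0.0613]
orientation: [178.4, 90.0, 25.7]
force: [0.1, -0.1, -0.5]
opening: 0.0502
```

>>> {"method": "move_arm", "body": {
  "commands": [
    [[0,0,0,0],[0,0,0,0],[0,0,0,0],[0,0,0,0],[0,0,0,0],[0,0,0,0],[0,0,0,0]]
  ],
  "jaw": 2.3
}}

```text
clock: 37.55
tool_pos: [0.6004, 0.3451, 0.0609]
orientation: [-172.2, 89.9, 35.1]
force: [1.0, 1.1, 1.8]
opening: 0.0237
```

>>> {"method": "move_arm", "body": {
  "commands": [
    [[-1,0,0,0],[-2,0,0,0],[-4,0,0,0],[-4,0,0,0],[0,0,0,0],[0,0,0,0]]
  ]
}}

```text
clock: 38.15
tool_pos: [0.5997, 0.3448, 0.1718]
orientation: [-137.3, 89.9, 69.9]
force: [-0.3, 0.5, -2.4]
opening: 0.0235
```

```bash
python3 - <<'E'
from h import *
go(.565,.025,.17,0)
rep('side','white',.1,.19,box=(.4,.7,.25,.4),amin=100)
E
```

```text
tcp [0.5997 0.3448 0.1718] xaxis [ 0.001  0.001 -1.   ] jawyaw -152.7 q6 -18.7 f [-0.3  0.5 -2.4] open 0.0235 t 38.1
spin 0.476 shift cm [ 0.13 31.98  3.47]
side white 874 px [202. 136.] mean [587.1 331.1 148.9] rect c [597.6 343.2] size [53.6 53.3] ang 27.1
```

>>> {"method": "move_arm", "body": {
  "commands": [
    [[0,0,0,0.119],[0,0,0,0.119],[0,0,0,0.119],[0,0,0,0.119],[0,4.57,0.49,0],[0,4.57,0.49,0],[0,4.57,0.49,0],[0,4.57,0.49,0]]
  ]
}}

```text
clock: 39.0
tool_pos: [0.5786, 0.1598, 0.1686]
orientation: [27.5, 89.8, -152.5]
force: [1.8, -0.0, -3.1]
opening: 0.0239
```

>>> {"method": "move_arm", "body": {
  "commands": [
    [[0,4.57,0.49,0],[0,4.57,0.49,0],[0,4.57,0.49,0],[0,0,0,0],[1,0,0,0],[0,0,0,0],[0,0,0,0],[0,0,0,0]]
  ]
}}

```text
clock: 39.8
tool_pos: [0.5657, 0.0258, 0.1601]
orientation: [26.3, 90.0, -153.6]
force: [0.0, 1.3, -1.5]
opening: 0.0237
```

```bash
python3 - <<'E'
from h import *
go(.5655,.025,.0665,0)
rep('side','white',.1,.18,box=(.45,.7,-.05,.1),amin=100)
E
```

```text
tcp [0.5657 0.0258 0.1601] xaxis [-0.001 -0.    -1.   ] jawyaw -179.9 q6 -22.3 f [ 0.   1.3 -1.5] open 0.0237 t 39.8
spin 0.002 shift cm [9.36 0.08 0.02]
side white 1272 px [307. 218.] mean [553.9  14.2 137.3] rect c [564.1  25.3] size [53.7 51.9] ang 0.5
```

>>> {"method": "move_arm", "body": {
  "commands": [
    [[3,0.1,0,0],[3,0,0,0],[1.5,0,0,0],[0.8,0,0,0],[0.5,0,0,0],[0.3,0,0,0],[0,0,0,0],[0,0,0,0]]
  ]
}}

```text
clock: 40.65
tool_pos: [0.5662, 0.024, 0.0703]
orientation: [-163.7, 89.9, 16.3]
force: [-0.5, -0.3, -2.6]
opening: 0.0241
```

```bash
python3 - <<'E'
from h import *
go(.5655,.025,.0665,0)
E
```

```text
tcp [0.5662 0.024  0.0703] xaxis [ 0.001  0.    -1.   ] jawyaw -180.0 q6 -22.2 f [-0.5 -0.3 -2.6] open 0.0241 t 40.6
spin 0.0 shift cm [ 0.38 -0.1   0.07]
```

>>> {"method": "move_arm", "body": {
  "commands": [
    [[0.3,0,0,0],[0.1,0,0,0],[0,0,0,0],[0,0,0,0]]
  ]
}}

```text
clock: 41.05
tool_pos: [0.5657, 0.0239, 0.0656]
orientation: [-171.0, 90.0, 9.0]
force: [0.0, 1.0, -2.5]
opening: 0.0237
```

>>> {"method": "move_arm", "body": {
  "commands": [
    [[0,0,0,0],[0,0,0,0],[0,0,0,0],[0,0,0,0],[-2,0,0,0],[-4,0,0,0],[-4.2,0,0,0],[0,0,0,0]]
  ],
  "jaw": 3.2
}}

```text
clock: 41.85
tool_pos: [0.5692, 0.0245, 0.1738]
orientation: [-168.8, 89.4, 11.3]
force: [0.5, -0.0, -1.6]
opening: 0.032
```

```bash
python3 - <<'E'
from h import *
for n in('top','side'):
    d=cloud(n);rep(n,'white',.055,.066,data=d,amin=100,box=(.5,.7,-.1,.06))
    rep(n,'blue',.076,.1,data=d);rep(n,'red',.06,.1,data=d)
shot('side','s6')
go(.585,-.2465,.17,0)
E
```

```text
top red 127 px [495. 246.] mean [ 599.2 -331.    84.6] rect c [ 600.5 -331.8] size [22.  22.9] ang 67.4
top red 104 px [452. 250.] mean [ 583.7 -245.3   85.4] rect c [ 584.8 -245.3] size [19.7 21.8] ang 48.1
side white 692 px [318. 243.] mean [582.5  15.5  60.6] rect c [591.8  22.9] size [ 51.  104.2] ang 88.7
side blue 195 px [328. 221.] mean [615.6  21.4  87.3] rect c [618.3  22.9] size [24.7 25.6] ang 87.5
side blue 210 px [309. 236.] mean [563.2  20.5  87.4] rect c [565.4  22.5] size [24.1 25.9] ang 88.2
side red 281 px [446. 312.] mean [ 581.8 -249.1   79.7] rect c [ 585.5 -247.6] size [21.9 24.2] ang 72.5
side red 315 px [501. 337.] mean [ 596.6 -335.1   79.8] rect c [ 600.4 -333.9] size [23.8 22.9] ang 14.0
tcp [0.5654 0.0239 0.1676] xaxis [ 0.     0.001 -1.   ] jawyaw 180.0 q6 -22.2 f [-0.6 -0.4 -0.5] open 0.0321 t 42.0
spin -0.0 shift cm [-0.26 27.04 -1.96]
```

View pics/s6.png

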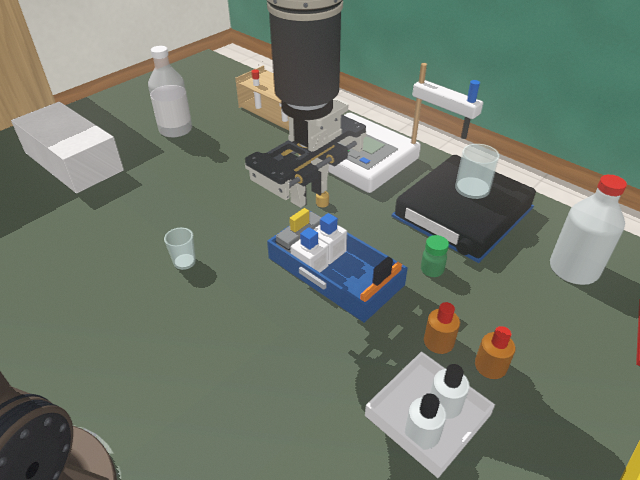

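The picture shows the squares side by side at (310,240) and (328,222), the box behind them, and both spent jars upright in the tray at (428,415) and (452,385). The amber jars are at (442,325) and (496,350). I'll take jar A first.

>>> {"method": "move_arm", "body": {
  "commands": [
    [[0,4.51,-0.33,0],[0,4.51,-0.33,0],[0,4.51,-0.33,0],[0,4.51,-0.33,0],[0,4.51,-0.33,0],[0,4.51,-0.33,0],[0,0,0,0],[3,0,0,0]]
  ],
  "jaw": 5
}}

```text
clock: 42.8
tool_pos: [0.587, -0.2489, 0.1391]
orientation: [160.2, 89.7, -19.9]
force: [0.3, 0.4, 0.3]
opening: 0.05
```

>>> {"method": "move_arm", "body": {
  "commands": [
    [[4,0,0,0],[0,0,0,0],[0,0,0,0],[0,0,0,0]]
  ]
}}

```text
clock: 43.2
tool_pos: [0.5866, -0.2467, 0.0991]
orientation: [154.8, 89.9, -25.1]
force: [1.2, -0.0, 1.3]
opening: 0.0501
```

```bash
python3 - <<'E'
from h import *
p,d=shot('side'); rep('side','red',.06,.1,data=cloud('side',p,d))
cv2.imwrite('pics/s7.png',cv2.resize(p[230:390,370:560,::-1],None,fx=3,fy=3))
go(.585,-.2465,.0605,0)
E
```

```text
side red 74 px [448. 317.] mean [ 582.2 -254.7   72.9] rect c [ 583.5 -252.5] size [12.5 23.5] ang 63.3
side red 313 px [501. 337.] mean [ 596.5 -335.2   79.8] rect c [ 599.7 -334. ] size [23.3 22.6] ang 44.8
tcp [ 0.5868 -0.2468  0.0995] xaxis [ 0.003 -0.001 -1.   ] jawyaw -180.0 q6 5.3 f [-0.1  1.5 -0.5] open 0.0501 t 43.2
spin 0.001 shift cm [ 3.9  -0.03  0.19]
```

View pics/s7.png

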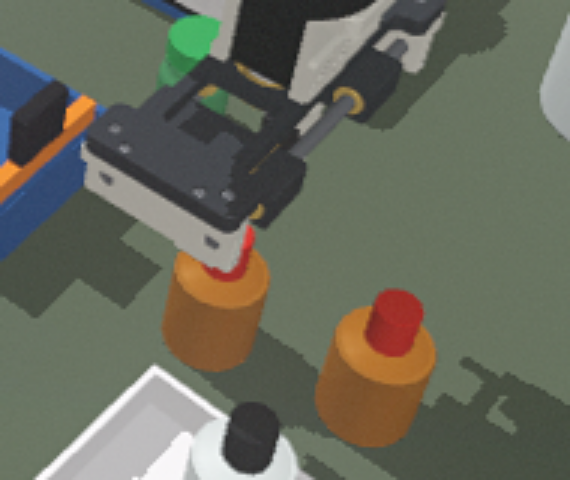

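The near finger covers the left part of jar A's cap (crop (230,250)), so I'll shift 2 mm towards -y and grip.

>>> {"method": "move_arm", "body": {
  "commands": [
    [[2,0.2,0.1,0],[1.3,0,0,0],[0.4,0,0,0],[0,0,0,0],[0,0,0,0]]
  ]
}}

```text
clock: 43.75
tool_pos: [0.585, -0.2488, 0.0613]
orientation: [157.0, 90.0, -23.0]
force: [-0.3, 0.9, 0.1]
opening: 0.05
```

>>> {"method": "move_arm", "body": {
  "commands": [
    [[0,0,0,0],[0,0,0,0],[0,0,0,0],[0,0,0,0],[0,0,0,0],[0,0,0,0],[0,0,0,0]]
  ],
  "jaw": 2.6
}}

```text
clock: 44.45
tool_pos: [0.5847, -0.2488, 0.0607]
orientation: [168.4, 90.0, -11.6]
force: [0.2, 0.7, 0.1]
opening: 0.0262
```

>>> {"method": "move_arm", "body": {
  "commands": [
    [[0,0,0,0],[0,0,0,0],[0,0,0,0],[-1,0,0,0],[-2,0,0,0],[-4,0,0,0],[-4,0,0,0],[0,0,0,0]]
  ],
  "jaw": 2.38
}}

```text
clock: 45.25
tool_pos: [0.5875, -0.2498, 0.1777]
orientation: [163.5, 89.4, -16.5]
force: [-0.3, 0.6, -1.1]
opening: 0.0241
```

```bash
python3 - <<'E'
from h import *
D=cloud('side'); rep('side','orange',.1,.19,data=D,amin=50)
D=cloud('top'); rep('top','orange',.1,.19,data=D,amin=50)
go(.6175,-.03,.17,0)
E
```

```text
side orange 108 px [468. 271.] mean [ 590.  -263.8  174.9] rect c [ 592.4 -263.5] size [31.7 10.6] ang 15.2
tcp [ 0.5847 -0.2487  0.1721] xaxis [ 0.002  0.    -1.   ] jawyaw 180.0 q6 5.5 f [-0.2  0.2 -1.3] open 0.024 t 45.4
spin -0.0 shift cm [  0.22 -21.87  -3.28]
```

>>> {"method": "move_arm", "body": {
  "commands": [
    [[0,-4.3,-0.66,0],[0,-4.3,-0.66,0],[0,-4.3,-0.66,0],[0,-4.3,-0.66,0],[0,-4.27,-0.64,0],[0,0,0,0],[0,0,0,0],[1,0,0,0]]
  ]
}}

```text
clock: 46.15
tool_pos: [0.6174, -0.0345, 0.1606]
orientation: [167.9, 90.0, -12.1]
force: [-0.1, -1.1, -2.1]
opening: 0.0236
```

>>> {"method": "move_arm", "body": {
  "commands": [
    [[2,0,0,0],[0,0,0,0],[0,0,0,0],[0,0,0,0]]
  ]
}}

```text
clock: 46.55
tool_pos: [0.6176, -0.0347, 0.1411]
orientation: [163.8, 90.0, -16.2]
force: [0.3, -0.7, -1.4]
opening: 0.0237
```

```bash
python3 - <<'E'
from h import *
go(.6175,-.034,.066,0)
p,d=shot('side'); W=cloud('side',p,d)[1]
cv2.imwrite('pics/s8.png',cv2.resize(p[150:340,220:440,::-1],None,fx=3,fy=3))
E
```

```text
tcp [ 0.6176 -0.0347  0.1411] xaxis [ 0.001 -0.    -1.   ] jawyaw 180.0 q6 -14.9 f [ 0.3 -0.7 -1.4] open 0.0237 t 46.5
spin -0.001 shift cm [ 7.51 -0.08  0.01]
```

View pics/s8.png

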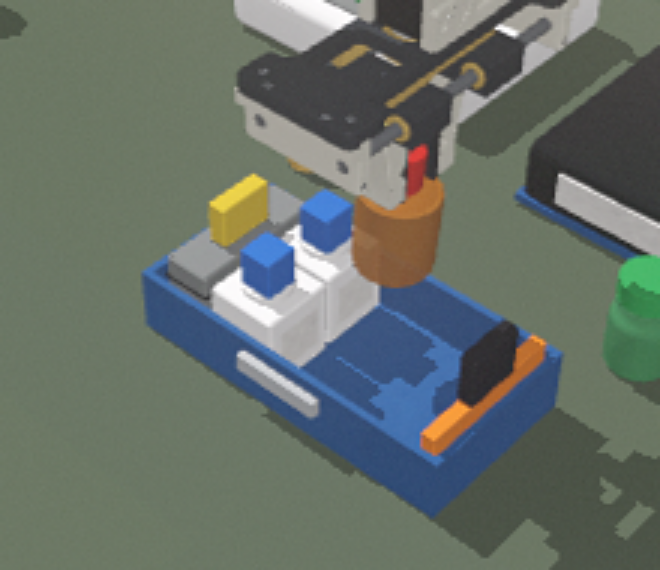

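The amber jar hangs upright above the far slot at (400,230) in the crop, clear of the square bottles. I'll lower and release it.

>>> {"method": "move_arm", "body": {
  "commands": [
    [[3,0,0,0],[2,0,0,0],[1,0,0,0],[0.6,0,0,0],[0.5,0,0,0],[0.3,0,0,0],[0,0,0,0],[0,0,0,0]]
  ]
}}

```text
clock: 47.4
tool_pos: [0.6177, -0.0339, 0.0672]
orientation: [-170.7, 89.9, 9.3]
force: [-0.3, 0.1, -0.4]
opening: 0.024
```

```bash
python3 - <<'E'
from h import *
go(.6175,-.034,.066,0)
E
```

```text
tcp [ 0.6177 -0.0339  0.0672] xaxis [ 0.001  0.    -1.   ] jawyaw -180.0 q6 -14.9 f [-0.3  0.1 -0.4] open 0.024 t 47.4
spin 0.0 shift cm [0.12 0.01 0.02]
```

>>> {"method": "move_arm", "body": {
  "commands": [
    [[0.1,0,0,0],[0,0,0,0],[0,0,0,0]]
  ]
}}

```text
clock: 47.7
tool_pos: [0.618, -0.0338, 0.0664]
orientation: [-171.5, 89.9, 8.5]
force: [-0.4, 2.3, 6.2]
opening: 0.0238
```

>>> {"method": "move_arm", "body": {
  "commands": [
    [[0,0,0,0],[0,0,0,0],[0,0,0,0],[0,0,0,0],[-2,0,0,0],[-4,0,0,0],[-4.4,0,0,0],[0,0,0,0]]
  ],
  "jaw": 5
}}

```text
clock: 48.5
tool_pos: [0.6209, -0.0339, 0.1763]
orientation: [-176.5, 89.4, 3.5]
force: [0.4, -0.8, -0.8]
opening: 0.0502
```

>>> {"method": "move_arm", "body": {
  "commands": [
    [[0,0,0,0],[0,0,0,0]]
  ]
}}

```text
clock: 48.7
tool_pos: [0.6165, -0.0341, 0.1686]
orientation: [-2.6, 89.9, 177.4]
force: [-0.5, -0.4, -0.1]
opening: 0.0502
```

```bash
python3 - <<'E'
from h import *
for n in('top','side'): rep(n,'red',.06,.11)
go(.6005,-.334,.17,0)
E
```

```text
top red 16 px [140.  84.] mean [897.3 426.2 104.8] rect c [897.  425.6] size [ 4.6 11.8] ang 21.0
top red 17 px [163.  86.] mean [897.  377.4 105.2] rect c [896.8 377. ] size [ 3.5 13.9] ang 13.7
top red 111 px [495. 246.] mean [ 599.  -332.1   85.1] rect c [ 600.1 -333.3] size [20.5 22.6] ang 30.2
side red 16 px [281.  88.] mean [897.9 425.5 102.8] rect c [897.3 424.7] size [14.8  3.7] ang 87.2
side red 15 px [296.  95.] mean [897.5 374.9 103.8] rect c [896.7 374.7] size [5. 9.] ang 8.7
side red 208 px [350. 236.] mean [614.4 -31.1  83.4] rect c [617.3 -29.2] size [22.2 23.1] ang 82.1
side red 314 px [501. 337.] mean [ 596.5 -335.2   79.8] rect c [ 600.1 -335.1] size [22.7 24.3] ang 56.3
tcp [ 0.6165 -0.0342  0.1681] xaxis [-0.002 -0.    -1.   ] jawyaw 180.0 q6 -14.9 f [ 0.2 -0.4  0.5] open 0.0501 t 48.8
spin -0.0 shift cm [-0.17 29.98  1.6 ]
```

>>> {"method": "move_arm", "body": {
  "commands": [
    [[0,4.3,0.23,0],[0,4.3,0.23,0],[0,4.3,0.23,0],[0,4.3,0.23,0],[0,4.3,0.23,0],[0,4.3,0.23,0],[0,4.3,0.23,0],[0,0,0,0]]
  ]
}}

```text
clock: 49.6
tool_pos: [0.5996, -0.3396, 0.1674]
orientation: [0.3, 89.8, -179.9]
force: [0.3, 0.4, 0.1]
opening: 0.0502
```

>>> {"method": "move_arm", "body": {
  "commands": [
    [[4,0,0,0],[3,0,0,0],[0,0,0,0],[0,0,0,0],[0,0,0,0]]
  ]
}}

```text
clock: 50.1
tool_pos: [0.6024, -0.3352, 0.1013]
orientation: [149.2, 89.9, -30.8]
force: [0.5, 0.7, 0.7]
opening: 0.0498
```

```bash
python3 - <<'E'
from h import *
p,d=shot('side'); rep('side','red',.06,.1,data=cloud('side',p,d),box=(.5,.7,-.4,-.2))
go(.5995,-.3355,.0605,0)
E
```

```text
side red 54 px [498. 345.] mean [ 591.7 -336.5   66.3] rect c [ 593.1 -336.9] size [ 8.6 21. ] ang 21.2
tcp [ 0.6025 -0.3352  0.1015] xaxis [ 0.003 -0.001 -1.   ] jawyaw -180.0 q6 12.9 f [-0.   0.3  0.6] open 0.0502 t 50.1
spin 0.001 shift cm [4.1  0.03 0.31]
```

>>> {"method": "move_arm", "body": {
  "commands": [
    [[2,0,0.15,0],[1.5,0,0,0],[0.4,0,0,0],[0,0,0,0],[0,0,0,0]]
  ]
}}

```text
clock: 50.65
tool_pos: [0.6002, -0.3352, 0.0613]
orientation: [147.8, 90.0, -32.2]
force: [0.1, -0.4, 0.1]
opening: 0.05
```

>>> {"method": "move_arm", "body": {
  "commands": [
    [[0,0,0,0],[0,0,0,0],[0,0,0,0],[0,0,0,0],[0,0,0,0],[0,0,0,0],[0,0,0,0]]
  ],
  "jaw": 2.6
}}

```text
clock: 51.35
tool_pos: [0.5998, -0.335, 0.0606]
orientation: [157.1, 90.0, -22.9]
force: [-0.4, -0.0, 0.1]
opening: 0.0259
```

>>> {"method": "move_arm", "body": {
  "commands": [
    [[0,0,0,0],[0,0,0,0],[0,0,0,0],[-1,0,0,0],[-2,0,0,0],[-4,0,0,0],[-4,0,0,0],[0,0,0,0]]
  ],
  "jaw": 2.38
}}

```text
clock: 52.15
tool_pos: [0.6026, -0.3365, 0.1782]
orientation: [155.4, 89.4, -24.5]
force: [0.1, -0.2, -0.8]
opening: 0.0239
```

>>> {"method": "move_arm", "body": {
  "commands": [
    [[0,0,0,0],[0,0,0,0]]
  ]
}}

```text
clock: 52.35
tool_pos: [0.5989, -0.3347, 0.1699]
orientation: [-32.9, 89.9, 147.0]
force: [0.2, 0.4, -1.6]
opening: 0.0237
```

```bash
python3 - <<'E'
from h import *
D=cloud('side'); rep('side','orange',.1,.19,data=D,amin=50)
go(.565,-.036,.17,0)
E
```

```text
tcp [ 0.5988 -0.3347  0.1694] xaxis [-0.002  0.001 -1.   ] jawyaw 180.0 q6 13.0 f [-0.3  1.5 -1.5] open 0.0238 t 52.4
spin -0.0 shift cm [ -0.03 -29.87   3.38]
```

>>> {"method": "move_arm", "body": {
  "commands": [
    [[0,-4.3,0.48,0],[0,-4.3,0.48,0],[0,-4.3,0.48,0],[0,-4.3,0.48,0],[0,-4.3,0.48,0],[0,-4.3,0.48,0],[0,-4.3,0.48,0],[0,0,0,0]]
  ]
}}

```text
clock: 53.2
tool_pos: [0.5652, -0.03, 0.1697]
orientation: [-11.2, 89.9, 169.1]
force: [0.4, -0.8, -1.0]
opening: 0.0235
```

>>> {"method": "move_arm", "body": {
  "commands": [
    [[2,0,0,0],[0,0,0,0],[0,0,0,0],[0,0,0,0],[0,0,0,0]]
  ]
}}

```text
clock: 53.7
tool_pos: [0.5664, -0.0345, 0.1511]
orientation: [-175.7, 90.0, 4.3]
force: [-0.3, 0.4, -1.1]
opening: 0.0242
```

```bash
python3 - <<'E'
from h import *
go(.565,-.034,.066,0)
p,d=shot('side')
cv2.imwrite('pics/s9.png',cv2.resize(p[150:340,220:440,::-1],None,fx=3,fy=3))
E
```

```text
tcp [ 0.5664 -0.0345  0.1511] xaxis [ 0.001  0.    -1.   ] jawyaw 180.0 q6 -16.3 f [-0.3  0.4 -1.1] open 0.0242 t 53.7
spin -0.001 shift cm [ 8.51 -0.05  0.15]
```

View pics/s9.png

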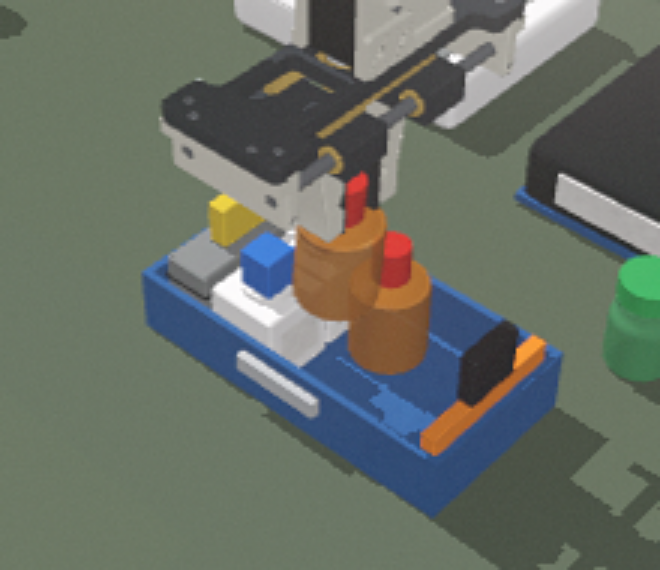

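Jar A stands in the far slot at (390,330), and jar B hangs above the near slot. I'll lower jar B.

>>> {"method": "move_arm", "body": {
  "commands": [
    [[3,0,0.15,0],[2,0,0,0],[1.5,0,0,0],[1,0,0,0],[0.5,0,0,0],[0.3,0,0,0],[0,0,0,0],[0,0,0,0]]
  ]
}}

```text
clock: 54.55
tool_pos: [0.565, -0.034, 0.0682]
orientation: [-172.2, 89.9, 7.8]
force: [-0.1, -0.1, -0.9]
opening: 0.0238
```

```bash
python3 - <<'E'
from h import *
go(.565,-.034,.066,0)
E
```

```text
tcp [ 0.565  -0.034   0.0682] xaxis [ 0.001  0.    -1.   ] jawyaw -180.0 q6 -16.4 f [-0.1 -0.1 -0.9] open 0.0238 t 54.5
spin 0.0 shift cm [0.22 0.   0.  ]
```

>>> {"method": "move_arm", "body": {
  "commands": [
    [[0.2,0,0,0],[0,0,0,0],[0,0,0,0]]
  ]
}}

```text
clock: 54.85
tool_pos: [0.5654, -0.0338, 0.0663]
orientation: [-169.7, 89.9, 10.3]
force: [1.1, 1.8, 4.1]
opening: 0.0241
```

>>> {"method": "move_arm", "body": {
  "commands": [
    [[0,0,0,0],[0,0,0,0],[0,0,0,0],[0,0,0,0],[-2,0,0,0],[-4,0,0,0],[-4.4,0,0,0],[0,0,0,0]]
  ],
  "jaw": 3.3
}}

```text
clock: 55.65
tool_pos: [0.5681, -0.0338, 0.1758]
orientation: [-174.8, 89.4, 5.3]
force: [0.1, -0.3, -0.1]
opening: 0.033
```

>>> {"method": "move_arm", "body": {
  "commands": [
    [[0,0,0,0],[0,0,0,0]]
  ],
  "jaw": 0
}}

```text
clock: 55.85
tool_pos: [0.5638, -0.0341, 0.1686]
orientation: [0.7, 89.9, -179.3]
force: [-0.0, -0.2, -0.3]
opening: 0.0225
```

```bash
python3 - <<'E'
from h import *
for n in('top','side'):
    D=cloud(n);b=(.5,.7,-.17,.12)
    for c,z in(('red',.075),('blue',.076),('yellow',.08)): rep(n,c,z,.11,data=D,box=b)
    rep(n,'black',.085,.105,data=D,box=(.5,.7,-.17,-.07))
go(.592,-.150,.17,0)
E
```

```text
top blue 113 px [319. 226.] mean [615.3  25.4  91. ] rect c [616.7  26.2] size [22.6 18.3] ang 3.8
top blue 111 px [318. 251.] mean [563.1  24.5  90.8] rect c [563.6  24.6] size [21.1 18.1] ang 3.8
top yellow 131 px [294. 237.] mean [589.3  73.   91. ] rect c [590.4  73.3] size [39.7 13.4] ang 0.2
top black 102 px [389. 243.] mean [ 590.2 -116.8   89.9] rect c [ 591.7 -116.8] size [38.9 10.4] ang 1.4
side red 166 px [350. 235.] mean [614.8 -30.7  86.9] rect c [617.6 -28.9] size [24.7 20.6] ang 27.1
side red 180 px [331. 249.] mean [563.2 -30.4  87. ] rect c [565.1 -28.3] size [22.9 21.6] ang 12.4
side blue 112 px [328. 224.] mean [612.4  19.   85. ] rect c [614.9  18.5] size [18.1 28.7] ang 53.6
side blue 205 px [309. 236.] mean [563.4  20.6  87.3] rect c [565.9  23.1] size [25.2 24.6] ang 0.1
side yellow 139 px [297. 217.] mean [585.3  69.9  88.2] rect c [589.2  71.5] size [14.9 36.9] ang 87.3
side black 94 px [382. 266.] mean [ 588.3 -120.9   88.9] rect c [ 592.9 -119. ] size [41.6 12.1] ang 0.6
tcp [ 0.5638 -0.0342  0.1682] xaxis [-0.002 -0.    -1.   ] jawyaw 180.0 q6 -16.4 f [-0.4  0.2 -0.2] open 0.0144 t 56.0
spin -0.0 shift cm [-0.18 11.58 -2.82]
```

>>> {"method": "move_arm", "body": {
  "commands": [
    [[0,3.86,-0.94,0],[0,3.86,-0.94,0],[0,3.86,-0.94,0],[0,0,0,0],[0,0,0,0],[4,0,0,0],[4,0,0,0],[1.8,0,0,0]]
  ]
}}

```text
clock: 56.75
tool_pos: [0.5901, -0.1487, 0.0677]
orientation: [-6.3, 89.7, 173.8]
force: [0.1, 0.4, 0.4]
opening: 0.0007
```

>>> {"method": "move_arm", "body": {
  "commands": [
    [[0,0,0,0],[0,0,0,0],[0,0,0,0],[0,0,0,0]]
  ]
}}

```text
clock: 57.15
tool_pos: [0.5937, -0.1496, 0.0731]
orientation: [179.9, 89.9, -0.1]
force: [1.0, 0.2, -0.8]
opening: 0.0003
```

```bash
python3 - <<'E'
from h import *
go(.592,-.057,.07,0)
E
```

```text
tcp [ 0.5937 -0.1496  0.0731] xaxis [ 0.003 -0.    -1.   ] jawyaw -180.0 q6 -4.1 f [ 1.   0.2 -0.8] open 0.0003 t 57.1
spin 0.001 shift cm [ 0.31 -9.26  0.18]
```

>>> {"method": "move_arm", "body": {
  "commands": [
    [[0.3,-0.5,0.15,0],[0,-0.5,0,0],[0,-0.5,0,0],[0,-0.5,0,0],[0,-0.5,0,0],[0,-0.5,0,0],[0,-0.5,0,0],[0,-0.5,0,0]]
  ]
}}

```text
clock: 57.95
tool_pos: [0.5913, -0.1095, 0.0686]
orientation: [129.3, 90.0, -50.7]
force: [-0.6, -2.7, 1.0]
opening: 0.0005
```

>>> {"method": "move_arm", "body": {
  "commands": [
    [[0,-0.5,0,0],[0,-0.5,0,0],[0,-0.4,0,0],[0,-0.4,0,0],[0,-0.3,0,0],[0,-0.3,0,0],[0,0,0,0],[0,0,0,0]]
  ]
}}

```text
clock: 58.75
tool_pos: [0.5913, -0.0855, 0.0684]
orientation: [-95.7, 90.0, 84.3]
force: [-0.7, -0.4, 0.3]
opening: 0.0008
```

```bash
python3 - <<'E'
from h import *
go(.592,-.057,.07,0)
for n in('side','top'):
    D=cloud(n); rep(n,'red',.075,.11,data=D,box=(.5,.7,-.17,.12)); rep(n,'orange',.05,.06,data=D,box=(.5,.7,-.17,-.04))
E
```

```text
tcp [ 0.5913 -0.0855  0.0684] xaxis [ 0.  0. -1.] jawyaw -180.0 q6 -10.5 f [-0.7 -0.4  0.3] open 0.0008 t 58.8
spin 0.0 shift cm [-0.16 -2.85 -0.07]
side orange 13 px [346. 274.] mean [560.4 -67.4  54.2] rect c [560.9 -67.8] size [5.  9.4] ang 83.9
side orange 24 px [345. 278.] mean [553.5 -72.7  52.7] rect c [554.  -71.3] size [22.1  6.9] ang 7.2
top red 121 px [344. 228.] mean [615.7 -26.3  89.6] rect c [616.5 -26.6] size [21.9 23.4] ang 67.6
top red 121 px [343. 252.] mean [564.3 -25.8  90.5] rect c [564.8 -26. ] size [22.4 21.9] ang 28.3
```

>>> {"method": "move_arm", "body": {
  "commands": [
    [[0,-0.2,0,0],[0,-0.2,0,0],[0,-0.2,0,0],[0,-0.2,0,0],[0,-0.2,0,0],[0,-0.2,0,0],[0,-0.2,0,0],[0,-0.2,0,0]]
  ]
}}

```text
clock: 59.65
tool_pos: [0.5912, -0.0701, 0.0685]
orientation: [66.6, 90.0, -113.4]
force: [1.2, -6.1, -2.3]
opening: 0.0005
```

>>> {"method": "move_arm", "body": {
  "commands": [
    [[0,-0.1,0,0],[0,-0.1,0,0],[0,-0.1,0,0],[0,-0.1,0,0],[0,0,0,0]]
  ]
}}

```text
clock: 60.15
tool_pos: [0.5912, -0.0661, 0.0685]
orientation: [59.9, 90.0, -120.1]
force: [1.2, -5.2, -2.8]
opening: 0.0002
```

>>> {"method": "move_arm", "body": {
  "commands": [
    [[0,-0.1,0,0],[0,-0.1,0,0],[0,0,0,0]]
  ]
}}

```text
clock: 60.45
tool_pos: [0.5912, -0.0643, 0.0685]
orientation: [71.7, 90.0, -108.3]
force: [1.2, -5.3, -1.9]
opening: -0.0
```

```bash
python3 - <<'E'
from h import *
go(.592,-.057,.07,0)
p,d=shot('side'); cv2.imwrite('pics/s10.png',cv2.resize(p[170:340,220:440,::-1],None,fx=3,fy=3))
D=cloud('top'); rep('top','red',.075,.11,data=D,box=(.5,.7,-.17,.12))
rep('top','yellow',.08,.1,data=D);rep('top','blue',.08,.1,data=D)
E
```

```text
tcp [ 0.5912 -0.0643  0.0685] xaxis [-0.    -0.001 -1.   ] jawyaw 180.0 q6 -12.7 f [ 1.2 -5.3 -1.9] open -0.0 t 60.5
spin -0.0 shift cm [-0.15 -0.73 -0.08]
top red 118 px [339. 227.] mean [616.1 -16.   89.7] rect c [617.6 -15.3] size [24.2 20.4] ang 6.6
top red 122 px [338. 252.] mean [564.3 -17.   90.3] rect c [565.1 -17.6] size [22.9 22.4] ang 3.0
top yellow 120 px [294. 238.] mean [587.4  74.   90.3] rect c [589.4  74.4] size [13.1 36.9] ang 88.2
top blue 76 px [316. 227.] mean [612.5  31.6  90.5] rect c [613.6  32.1] size [15.4 18.2] ang 3.8
top blue 111 px [313. 251.] mean [563.3  32.6  90.7] rect c [564.6  32.7] size [22.6 18.1] ang 3.9
```

View pics/s10.png

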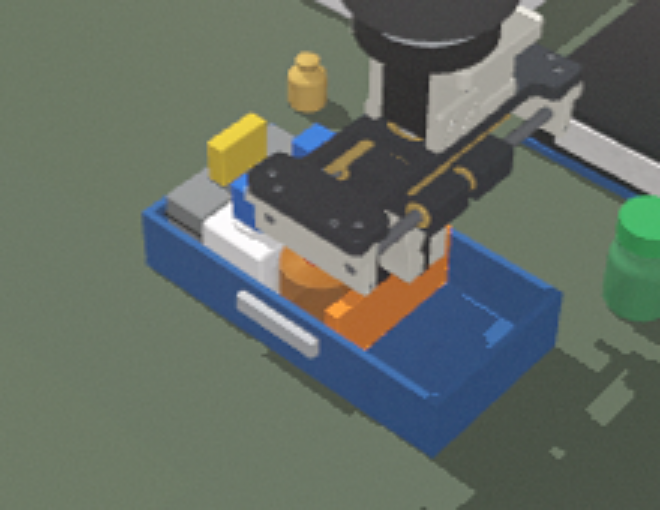

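The clamp is pressing the jars and squares against the probe box, with everything upright. The box still has about 7 mm to go to the end wall.

>>> {"method": "move_arm", "body": {
  "commands": [
    [[0,-0.1,0,0],[0,-0.1,0,0],[0,-0.1,0,0],[0,-0.1,0,0],[0,-0.1,0,0],[0,0,0,0]]
  ]
}}

```text
clock: 61.15
tool_pos: [0.5912, -0.0593, 0.0685]
orientation: [73.6, 90.0, -106.4]
force: [0.7, -5.7, -2.9]
opening: 0.0002
```

>>> {"method": "move_arm", "body": {
  "commands": [
    [[0,-0.1,0,0],[0,0,0,0]]
  ]
}}

```text
clock: 61.35
tool_pos: [0.5912, -0.0583, 0.0685]
orientation: [66.9, 90.0, -113.1]
force: [1.5, -4.8, -2.3]
opening: 0.0006
```

>>> {"method": "move_arm", "body": {
  "commands": [
    [[0,-0.1,0,0],[0,0,0,0]]
  ]
}}

```text
clock: 61.55
tool_pos: [0.5912, -0.0578, 0.0685]
orientation: [70.5, 89.9, -109.5]
force: [1.8, -8.7, -3.5]
opening: 0.0005
```

>>> {"method": "move_arm", "body": {
  "commands": [
    [[0,-0.05,0,0],[0,0,0,0]]
  ]
}}

```text
clock: 61.75
tool_pos: [0.5912, -0.0577, 0.0685]
orientation: [71.9, 89.9, -108.1]
force: [2.5, -10.8, -2.2]
opening: 0.0009
```

>>> {"method": "move_arm", "body": {
  "commands": [
    [[0,-0.05,0,0],[0,0,0,0]]
  ]
}}

```text
clock: 61.95
tool_pos: [0.5912, -0.0576, 0.0685]
orientation: [73.2, 89.9, -106.8]
force: [2.8, -13.2, -4.0]
opening: 0.0008
```

>>> {"method": "move_arm", "body": {
  "commands": [
    [[0,-0.05,0,0],[0,0,0,0],[0,0,0,0]]
  ]
}}

```text
clock: 62.25
tool_pos: [0.5912, -0.0576, 0.0685]
orientation: [74.9, 89.8, -105.1]
force: [3.3, -15.9, -3.5]
opening: 0.0005
```

>>> {"method": "move_arm", "body": {
  "commands": [
    [[0,0.1,0,0],[0,0.1,0,0],[0,0.5,0,0],[0,1,0,0],[-2,1,0,0],[-4,0,0,0],[-4,0,0,0],[0,0,0,0]]
  ]
}}

```text
clock: 63.05
tool_pos: [0.5947, -0.0827, 0.1749]
orientation: [-178.0, 89.4, 2.1]
force: [0.2, 0.1, 0.7]
opening: 0.0003
```

>>> {"method": "move_arm", "body": {
  "commands": [
    [[-3,4,0,0],[-1,4.5,0,0],[0,4.5,0,0],[0,4.5,0,0],[0,4.5,0,0],[0,0,0,0],[0,0,0,0],[0,0,0,0]]
  ]
}}

```text
clock: 63.85
tool_pos: [0.5912, -0.3019, 0.2084]
orientation: [-85.0, 90.0, 95.0]
force: [0.2, -0.1, -0.6]
opening: 0.0006
```

```bash
python3 - <<'E'
from h import *
p,d=shot('side'); cv2.imwrite('pics/s11.png',cv2.resize(p[170:340,220:440,::-1],None,fx=3,fy=3))
q,e=shot('top','t11')
b=(.5,.7,-.17,.12)
for n,D in(('top',cloud('top',q,e)),('side',cloud('side',p,d))):
    for c,z in(('red',.075),('blue',.08),('yellow',.08)): rep(n,c,z,.11,data=D,box=b)
    rep(n,'orange',.052,.056,data=D,box=b); rep(n,'grey',.055,.065,data=D,box=b,amin=60)
go(.59,-.3,.2,0)
E
```

```text
top red 120 px [336. 227.] mean [616.3 -10.2  90.3] rect c [617.  -10.4] size [22.2 22.6] ang 2.2
top red 117 px [335. 252.] mean [563.9 -10.6  90.2] rect c [564.9 -10.4] size [22.8 20.4] ang 7.4
top blue 113 px [312. 225.] mean [615.9  38.6  90.7] rect c [616.8  38.6] size [20.4 20.9] ang 86.5
top blue 109 px [310. 250.] mean [563.5  38.7  91. ] rect c [564.2  38.7] size [22.6 18.1] ang 3.9
top yellow 136 px [291. 237.] mean [589.5  80.6  90.9] rect c [590.5  81. ] size [13.2 39.3] ang 89.6
top orange 22 px [350. 224.] mean [633.5 -39.1  53.9] rect c [632.5 -38.8] size [ 8.4 18.3] ang 69.1
top orange 29 px [348. 257.] mean [562.8 -39.   53.8] rect c [562.  -39.4] size [19.3  6.4] ang 3.0
top grey 1238 px [303. 241.] mean [588.2  56.4  60.9] rect c [592.1  56.2] size [103.5  83.4] ang 0.0
side red 161 px [343. 230.] mean [615.2 -14.4  87.1] rect c [617.8 -12.8] size [23.2 21.1] ang 26.8
side red 174 px [324. 245.] mean [563.4 -14.9  86.7] rect c [565.8 -13.5] size [23.7 20.4] ang 24.3
side blue 145 px [323. 216.] mean [617.   36.3  89.4] rect c [619.1  37.4] size [23.8 24.5] ang 89.5
side blue 182 px [303. 231.] mean [563.7  35.4  88.5] rect c [565.9  37.6] size [24.7 25.8] ang 87.5
side yellow 177 px [296. 214.] mean [589.4  77.9  88.3] rect c [591.9  80.2] size [16.1 41.3] ang 86.1
side orange 36 px [361. 246.] mean [632.4 -42.3  53.8] rect c [630.6 -42.9] size [29.1  9.3] ang 10.7
side orange 78 px [334. 268.] mean [557.4 -42.6  54. ] rect c [557.2 -42.4] size [10.7 36.1] ang 88.4
side grey 908 px [304. 235.] mean [579.5  49.2  60.7] rect c [591.4  54.2] size [102.5  87.4] ang 0.9
tcp [ 0.5915 -0.3013  0.2088] xaxis [ 0.  0. -1.] jawyaw -179.9 q6 10.3 f [-0.2  0.   1. ] open 0.0003 t 64.0
spin 0.001 shift cm [ 0.88 -0.13  0.15]
```

View pics/s11.png

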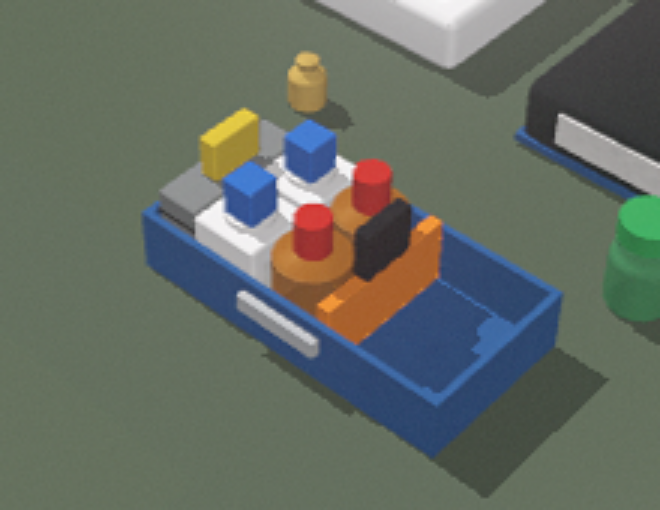

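View pics/t11.png

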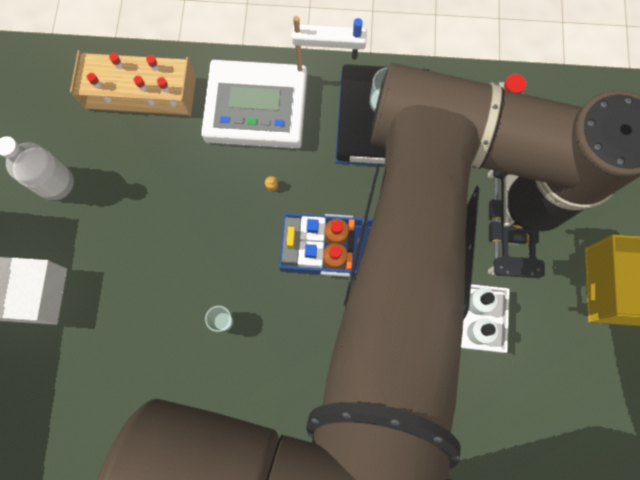

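The case shows a snug load: box at (230,165), both squares and both amber jars two abreast, and the plate against the jars. In the top view both spent jars stand in the tray at (488,300) and (487,332).

```bash
python3 -c "
from h import *
print(close_job())"
```

```text
the job is handed in; nothing more can be done
None
```

The case is packed and the job is handed in, at about 64 s on the robot's clock.

- **Spent jars:** I stood both in the white wash tray first, before packing anything.
- **Packing:** The probe box went across the +y end, then the two square bottles side by side, then the amber jars side by side. I found only two amber jars on the bench in either camera view.
- **Clamp:** I pushed the plate up until the force reached about 16 N with no further movement, then backed off.
- **Jar grip:** The gripper's fixed 30 N could crack the glass, so I held the jars by setting the jaw 0.2 mm under the cap width. From slip tests on the clamp tab I estimate about 8 N per finger, but that force was never measured directly.

**Last checks:**
- All five packed items looked upright and aligned in the final pictures.
- Row spacing came out at 42 mm (box to squares) and 49 mm (squares to jars), against an ideal 42 and 50.
- The plate centre was about 29 mm from the jar axes, against an ideal 30.
- The clamp is at about 0.08 m, as expected.
- The beaker and brass weight were in view and had not moved. The green flask was hidden by the arm in the last top view but stood in place in the side view.

**Disagreements:** The two cameras differed by 2–3 mm throughout. In the tray they put the spent jars up to about 6 mm from the arm's own reading, which made no difference to the placing.

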